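Close a casting mould with four wing knobs, crosswise

ROBOT

A 6-joint arm with a two-finger parallel gripper is mounted at the origin on the work surface. World frame = base frame: x ahead of the robot, y to its left, z up, the work surface at z = 0. Lengths are in m, angles in rad, forces in N, time in s.
With the tool pointing down it reaches from about 0.225 to 0.875 m from the base axis. Payload 3.4 kg.
Tool frame: the origin (TCP) lies at the very end of the fingers, on their centre line; the grasp point (between the pads) lies behind it (manip.grasp_offset is the z of the grasp point in the tool frame, in m); z points along the fingers, y is the line along which they close (so a half turn about z gives the same grasp; the last joint's range is limited). The gripper opens to 85 mm and grips with 20 to 120 N. Pads are 22 mm wide; open, the fingers measure 114 mm over their backs; the gripper's body (76 mm by 85 mm) begins 54 mm behind the grasp point. The pads swing forward as they close: fully open they stand 13 mm farther back than shut.
Start: joints at [1.165, 0.276, 1.505, -0, 1.361, -0.121], TCP at [0.162, 0.552, 0.231] pointing down, gripper open.
Joint ranges: [-2.89, 2.89], [-0.75, 2.08], [0.22, 2.7], [-1.18, 4.32], [0.11, 2.71], [-2.7, 2.7]. Speed limits (rad/s): [2.57, 2.57, 3.14, 3.14, 3.14, 3.14].

INTERFACE

Orientations are given as a unit quaternion [w, x, y, z].
In Python, from rig import manip gives the robot as it stands.
- The arm moves only by the shell command python3 -m pendant 'ROWS' [FORCE]. ROWS is JSON, a list of rows, each an object of numbers: "dx", "dy", "dz": the shift along the tool's x, y, z in m; "rx", "ry", "rz": the turn, a rotation vector about the tool's x, y, z in degrees; "hand": the finger opening in m, from 0 to 0.0854. In form: [{"dx": .., "dy": .., "dz": .., "rx": .., "ry": .., "rz": .., "hand": ..}, ...]. A call has 1 to 12 rows; each row shifts and turns the commanded pose from where the row before left it, along the tool's axes as they then stand; what a row does not reach is not made up. A row lasts 1/12 s, in which the tool goes at most 41.7 mm and 7.16 degrees, less where a joint would pass 70% of its speed; a pose out of reach is approached as far as the arm can. A call is refused whole if a number of a shift passes 0.0417 or a number of a turn 7.16, either way. A call with a gripper value outside its range is refused whole. The fingers move at their own pace and stop on an object; FORCE is the grip in N (left out, the last holds). Time passes only in rows, so rows that do not move let the fingers close. It gives the time, the measured TCP pose, the force, the opening and the grip force at its end, in the units of the state.
- manip.get_state(): the state, without advancing time (a new reading comes with each control period).
- manip.get_image(name): name is "scene" or "top" or "wrist"; returns a dict with "frame" (384x512x3 uint8, red, green, blue), "fx", "fy", "cx", "cy" (pixels), "position" and "attitude" of the camera in the world; the wrist camera has in their place "mount" (4x4, takes a point from camera to tool coordinates, whose origin is the TCP and whose axes are the flange's). Camera axes: x right, y up, looking along -z (the intrinsics and any distortion apply to the point x, -y, -z); pixel columns grow to the right and rows downward; lengths in m; the calibration is good to about 2 mm. A picture is of the moment at which its call begins: read the wrist's pose just before it. There is no depth.
- manip.sign_off(): hands the job in; it is judged then, once.
The state is a dict: "clock": time; "qpos": joint angles; "qd": joint speeds; "effort": joint torques, N m; "position": TCP position; "ee_rot": TCP orientation; "contact_force": force on the tool from outside, world axes, zero at the start; "moment": the same for the moment, N m; "width": finger opening in m; "gripper_force": force on a finger pad.
Only numpy, scipy, OpenCV 4.12 (cv2) and the standard library are available. Lean on these libraries where they do the work, as an engineer would, in place of code of your own. Each camera call takes 0.05 s, during which the arm holds its last target. There are 200 camera calls.

TASK

Close the mould: turn the four wing knobs clockwise until the cover lies flat on the rim and each knob is hand-tight, firm but not forced, then let go. Go crosswise (after one knob, the diagonally opposite one) and in at least two rounds, bringing all four roughly halfway down before any is tightened home, so that the cover never leans more than about 1.3 degrees. Leave the other things where they are.

Things in the scene. Friction and masses are not known exactly. Their poses are not given: they have to be found in the camera images.
- mould: the mould to close, fixed to the table: plywood board 240 x 370 x 12 mm (x by y), on it a white block 190 x 190 mm, its top 50 mm above the table. A rim stands on it, top about 52 mm up but 1.4 mm higher or lower from mould to mould (not measured). Blue guide lug at the middle of each side, 74 mm high. Origin: centre of the board's underside; x, y along the sides, z up
- cover: loose aluminium plate 190 x 190 x 10 mm with a painted cross. Origin: centre of its underside, z up. It starts 4 to 8 mm above the rim, pushed up against the four knobs by sprung sleeves under the knobs (each 3 N at the start, 1 N more per mm down). It jams if it leans: one knob turned 1 rad ahead of the rest leans it 1.2 degrees, two neighbours 1.7
- knob_a: red wing knob at near the robot, left (-70, +70) mm in the mould's x, y; a-c (red) and b-d (black) are diagonal pairs. Origin: centre of the underside of its steel washer (32 mm across, 6 high), which bears on the cover. Wing to grip across: bar 48 mm long (knob's x), 14 mm thick (knob's y), 10 to 40 mm above the origin
- turn_a (a joint): turn of knob_a in rad, growing clockwise seen from above; it sinks 4.2 mm per rad and stays where left. Starts 0 to 0.18; turns easily (about 0.1 N m) until the cover meets the rim, between 1.1 and 1.85 (the same for all four, within 0.1). From there a spring washer adds about 19 N of clamping per 0.1 rad: hand-tight is 0.15 to 0.3 rad on, the moment up by 0.3 N m or a little more
- knob_b: black wing knob at near the robot, right (-70, -70) mm in the mould's x, y; a-c (red) and b-d (black) are diagonal pairs. Origin: centre of the underside of its steel washer (32 mm across, 6 high), which bears on the cover. Wing to grip across: bar 48 mm long (knob's x), 14 mm thick (knob's y), 10 to 40 mm above the origin
- turn_b (a joint): turn of knob_b in rad, growing clockwise seen from above; it sinks 4.2 mm per rad and stays where left. Starts 0 to 0.18; turns easily (about 0.1 N m) until the cover meets the rim, between 1.1 and 1.85 (the same for all four, within 0.1). From there a spring washer adds about 19 N of clamping per 0.1 rad: hand-tight is 0.15 to 0.3 rad on, the moment up by 0.3 N m or a little more
- knob_c: red wing knob at far, right (+70, -70) mm in the mould's x, y; a-c (red) and b-d (black) are diagonal pairs. Origin: centre of the underside of its steel washer (32 mm across, 6 high), which bears on the cover. Wing to grip across: bar 48 mm long (knob's x), 14 mm thick (knob's y), 10 to 40 mm above the origin
- turn_c (a joint): turn of knob_c in rad, growing clockwise seen from above; it sinks 4.2 mm per rad and stays where left. Starts 0 to 0.18; turns easily (about 0.1 N m) until the cover meets the rim, between 1.1 and 1.85 (the same for all four, within 0.1). From there a spring washer adds about 19 N of clamping per 0.1 rad: hand-tight is 0.15 to 0.3 rad on, the moment up by 0.3 N m or a little more
- knob_d: black wing knob at far, left (+70, +70) mm in the mould's x, y; a-c (red) and b-d (black) are diagonal pairs. Origin: centre of the underside of its steel washer (32 mm across, 6 high), which bears on the cover. Wing to grip across: bar 48 mm long (knob's x), 14 mm thick (knob's y), 10 to 40 mm above the origin
- turn_d (a joint): turn of knob_d in rad, growing clockwise seen from above; it sinks 4.2 mm per rad and stays where left. Starts 0 to 0.18; turns easily (about 0.1 N m) until the cover meets the rim, between 1.1 and 1.85 (the same for all four, within 0.1). From there a spring washer adds about 19 N of clamping per 0.1 rad: hand-tight is 0.15 to 0.3 rad on, the moment up by 0.3 N m or a little more
- hex_wrench: bystander: steel wrench about 110 mm long lying on the board, left of the block
- washer: bystander: brass washer, 32 mm across, lying on the board, right of the block
- tile: bystander: grey cast stone tile 75 x 130 x 14 mm
- small_mould: bystander: small open white mould with grey stones, 120 x 160 x 40 mm
- wax_jar: bystander: jar 72 mm across, 75 mm high
- brush: bystander: brush lying on the table

How it is judged:
On the way:
1. All four knobs are part of the way down (0.45 to 1.15 rad), none yet tightened home (value of joint turn_a between 0.45 and 1.15 rad and value of joint turn_b between 0.45 and 1.15 rad and value of joint turn_c between 0.45 and 1.15 rad and value of joint turn_d between 0.45 and 1.15 rad), for 0.2 s.
At the end, for the whole second after the job is handed in: Each knob presses on the cover with 25 to 75 N, the cover is down on the rim (underside less than 55 mm above the table), flat within 0.01 rad, and at rest (contact force between knob_a and cover between 25 and 75 N and contact force between knob_b and cover between 25 and 75 N and contact force between knob_c and cover between 25 and 75 N and contact force between knob_d and cover between 25 and 75 N and angle between the z axis of cover and the z axis of mould, either way round below 0.01 rad and z of cover in the frame of mould below 0.055 m and linear speed of cover below 0.005 m/s); the robot touches nothing.
It fails at once if the cover leans more than 0.023 rad (about 1.3 degrees) (angle between the z axis of cover and the z axis of mould, either way round above 0.023 rad).
It fails at once if a knob is overtightened (presses on the cover with more than 75 N) (contact force between any of knob_a, knob_b, knob_c, knob_d and cover above 75 N).
It fails at once if a bystander is moved more than 20 mm (distance of any of hex_wrench, washer, tile, small_mould, wax_jar, brush from where it was at the start of the episode above 0.02 m).
It also fails if it takes over 72 s, if anything falls off the work surface, if the arm or the gripper's body presses on something with over 40 N, if the wrist force passes 120 N, or if a joint passes its speed limit or range.

## Working session

There is one attempt and no reset: what is moved stays moved. The work goes in short steps, Python scripts to look and compute and a shell command to move; the robot and the scene stay as the last step left them, time stands still between calls to the robot, and variables do not carry over. Pictures are saved under pics/ and viewed, at most 10 in all, crops included, and the job is handed in when it is done.

```bash
mkdir -p pics; ls; cat > h.py <<'E'
import numpy as np,cv2
from rig import manip
from scipy.spatial.transform import Rotation as R
def rot(a):
    a=np.array(a,float)
    return a if a.shape==(3,3) else R.from_quat(a[[1,2,3,0]]).as_matrix()
def cam(name):
    s=manip.get_state(); im=manip.get_image(name)
    if name=='wrist':
        T=np.eye(4);T[:3,:3]=rot(s['ee_rot']);T[:3,3]=s['position'];T=T@np.array(im['mount'])
        P,A=T[:3,3],T[:3,:3]
    else: P,A=np.array(im['position']),rot(im['attitude'])
    return im,P,A
def ray(c,px):
    im,P,A=c
    d=np.array([(px[0]-im['cx'])/im['fx'],-(px[1]-im['cy'])/im['fy'],-1]);d=A@d
    return P,d
def atz(c,px,z):
    P,d=ray(c,px);return P+d*(z-P[2])/d[2]
def proj(c,X):
    im,P,A=c; v=A.T@(np.array(X)-P); return np.array([im['cx']+im['fx']*v[0]/-v[2], im['cy']+im['fy']*v[1]/v[2]])
def tri(obs):
    M=np.zeros((3,3));b=np.zeros(3)
    for c,px in obs:
        P,d=ray(c,px);d=d/np.linalg.norm(d);Q=np.eye(3)-np.outer(d,d);M+=Q;b+=Q@P
    return np.linalg.solve(M,b)
E
python3 - <<'E'
from h import *
import pickle
s=manip.get_state();print(s,manip.grasp_offset)
for n in('scene','top'):
    c=cam(n);print(n,{k:v for k,v in c[0].items() if k!='frame'});pickle.dump(c,open(n+'.pkl','wb'))
    cv2.imwrite(f'pics/{n}.png',cv2.resize(c[0]['frame'][:,:,::-1],(800,600),interpolation=cv2.INTER_CUBIC))
E
```

```text
pics
{'clock': 0.0, 'qpos': array([ 1.16495583e+00,  2.76608808e-01,  1.50615258e+00, -2.58013272e-06,
        1.36070015e+00, -1.21009056e-01]), 'qd': array([-0.00021464, -0.00099615,  0.000782  , -0.00049098, -0.00245466,
        0.00051686]), 'effort': array([-9.81213743e-04, -4.16782308e+01, -2.45804322e+01, -4.37184708e-04,
        1.11668551e-02,  1.93038971e-06]), 'position': array([0.16136982, 0.55133199, 0.23042409]), 'ee_rot': array([-2.42100681e-04,  1.41934462e-01,  9.89875616e-01, -9.02537565e-04]), 'contact_force': array([-0.30851875,  0.19744488,  0.07976164]), 'moment': array([ 0.02845431, -0.0474653 , -0.0045994 ]), 'gripper_force': 0.0, 'width': 0.08545405557378837} -0.0187
scene {'fx': 347.3337474693987, 'fy': 347.3337474693987, 'cx': 263.65830020030035, 'cy': 193.93938538597686, 'position': array([0.96317925, 0.37583285, 0.90847876]), 'attitude': array([0.39840159, 0.12211508, 0.27301804, 0.86707856])}
top {'fx': 424.02396536125167, 'fy': 424.02396536125167, 'cx': 257.28319489359853, 'cy': 193.7433218508403, 'position': array([0.28159556, 0.00349038, 1.36288184]), 'attitude': array([-0.69936843, -0.06427989,  0.06445478,  0.70894109])}
```

View pics/scene.png

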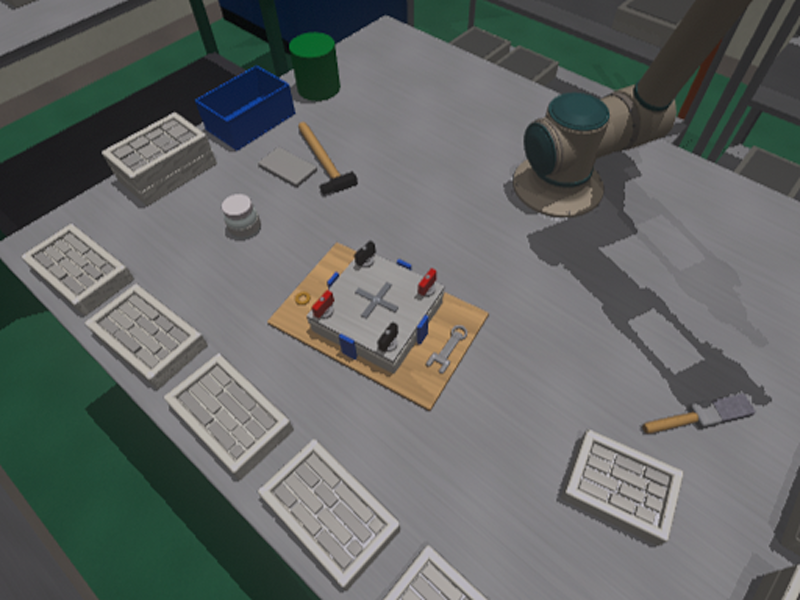

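View pics/top.png

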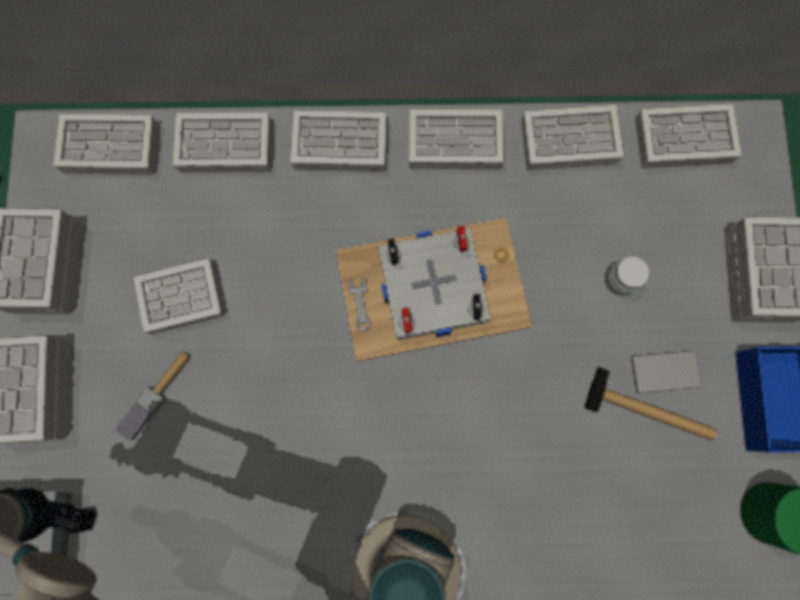

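The scene view shows the mould with red knobs at (427,282) and (322,303), and black knobs at (365,252) and (388,337). In the top view the red ones are at (462,238) and (406,320), the black at (394,251) and (477,306). Next: the centroids.

```bash
cat > loc.py <<'E'
from h import *
def blob(c,px,colour,r=14):
    f=c[0]['frame'].astype(int);x,y=np.round(px).astype(int)
    x0,y0=max(x-r,0),max(y-r,0);w=f[y0:y+r,x0:x+r]
    m=(w[...,0]-w[...,1]>50) if colour=='r' else (w.max(2)<70)
    n,l,st,ce=cv2.connectedComponentsWithStats(m.astype(np.uint8))
    i=1+np.argmax(st[1:,4]);ys,xs=np.nonzero(l==i)
    p=np.c_[xs,ys].astype(np.float32);ev,V=np.linalg.eigh(np.cov(p.T))
    return ce[i]+[x0,y0],st[i,4],V[:,1],ev
E
python3 - <<'E'
from loc import *
import pickle
S,T=[pickle.load(open(n+'.pkl','rb')) for n in('scene','top')]
k=.64
for n,col,s,t in(('a','r',(427,282),(406,320)),('b','b',(365,252),(477,306)),('c','r',(322,303),(462,238)),('d','b',(388,337),(394,251))):
    s=np.array(s)*k;t=np.array(t)*k
    p,A,_,_=blob(S,s,col);q,B,v,_=blob(T,t,col)
    X=tri([(S,p),(T,q)]);u=atz(T,q+8*v,X[2])-atz(T,q-8*v,X[2])
    print(n,p,A,q,B,X.round(4),'top-z.09',atz(T,q,.09)[:2].round(4),'axis deg',np.degrees(np.arctan2(u[1],u[0]))%180, 'resid',proj(S,X)-p,proj(T,X)-q)
im=S[0]['frame'][135:240,160:320,::-1];a=cv2.resize(im,None,fx=5,fy=5,interpolation=cv2.INTER_CUBIC)
cv2.imwrite('pics/sc.png',a)
im=T[0]['frame'][135:240,205:345,::-1];a=cv2.resize(im,None,fx=5.7,fy=5.7,interpolation=cv2.INTER_CUBIC)
cv2.imwrite('pics/tc.png',a[:600,:800])
E
```

```text
a [273.21052632 177.66666667] 57 [260.41935484 208.19354839] 31 [ 0.473  -0.0105  0.0942] top-z.09 [ 0.4716 -0.0073] axis deg 2.0921744289098854 resid [1.28174872 0.21815326] [ 1.06026985 -0.69504068]
b [233.21367521 162.1965812 ] 117 [304.66666667 196.80952381] 63 [ 0.5059 -0.1444  0.0915] top-z.09 [ 0.5048 -0.1427] axis deg 0.8660352084068847 resid [0.73505567 0.14031078] [ 0.59831145 -0.45338985]
c [205.67647059 191.88235294] 68 [295.42622951 151.86885246] 61 [ 0.6438 -0.119   0.1062] top-z.09 [ 0.647  -0.1188] axis deg 7.439213956954887 resid [0.77410749 0.14195493] [ 0.55341225 -0.46268113]
d [247.71428571 216.03361345] 119 [251.38709677 161.20967742] 62 [0.6195 0.0174 0.0908] top-z.09 [0.6189 0.0184] axis deg 9.266278644045542 resid [0.46833697 0.0834428 ] [ 0.34555237 -0.24239985]
```

View pics/tc.png

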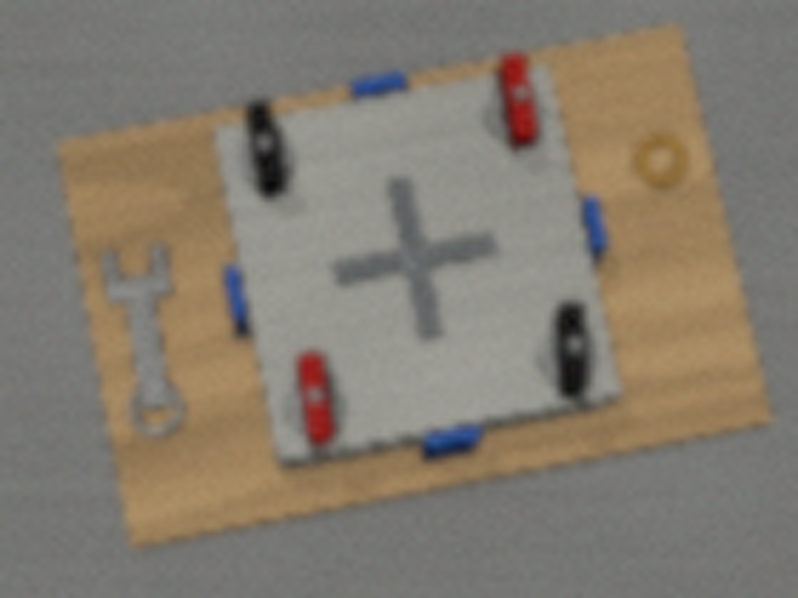

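Top crop: knob a at (317,397), b (571,350), c (519,98), d (267,150), cross at (413,262). The mould is turned about +11°, and its wings lie 1 to 9° from world x. Moving over it for a wrist view.

```bash
python3 -m pendant '[{"rz":-7,"dz":-0.015},{"rz":-7,"dz":-0.015},{"rz":-7,"dz":-0.015},{"dx":-0.0168,"dy":-0.0375},{"dx":-0.0168,"dy":-0.0375},{"dx":-0.0168,"dy":-0.0375},{"dx":-0.0168,"dy":-0.0375},{"dx":-0.0168,"dy":-0.0375},{"dx":-0.0168,"dy":-0.0375},{"dx":-0.0168,"dy":-0.0375},{"dx":-0.0168,"dy":-0.0375},{"dx":-0.0168,"dy":-0.0375}]'
python3 -m pendant '[{"dx":-0.0168,"dy":-0.0375},{"dx":-0.0168,"dy":-0.0375},{"dx":-0.0168,"dy":-0.0375},{"dx":-0.0168,"dy":-0.0375},{"dx":-0.0168,"dy":-0.0375},{"dx":-0.0168,"dy":-0.0375},{"dx":-0.0168,"dy":-0.0375},{"dx":-0.0168,"dy":-0.0375},{"hand":0.05}]'
python3 - <<'E'
from h import *
import pickle
c=cam('wrist');pickle.dump(c,open('w1.pkl','wb'));print(np.array(c[0]['mount']).round(3),c[0]['fx'],c[1],manip.get_state()['qpos'].round(3))
cv2.imwrite('pics/w1.png',cv2.resize(c[0]['frame'][:,:,::-1],(800,600),interpolation=cv2.INTER_CUBIC))
E
```

```text
[[ 0.     0.949  0.316  0.081]
 [ 1.    -0.     0.001  0.001]
 [ 0.001  0.316 -0.949 -0.142]
 [ 0.     0.     0.     1.   ]] 283.80595996551506 [0.08440502 0.57552399 0.37301904] [ 1.165  0.276  1.506 -0.     1.361 -0.121]invalid input
invalid input
```

View pics/w1.png

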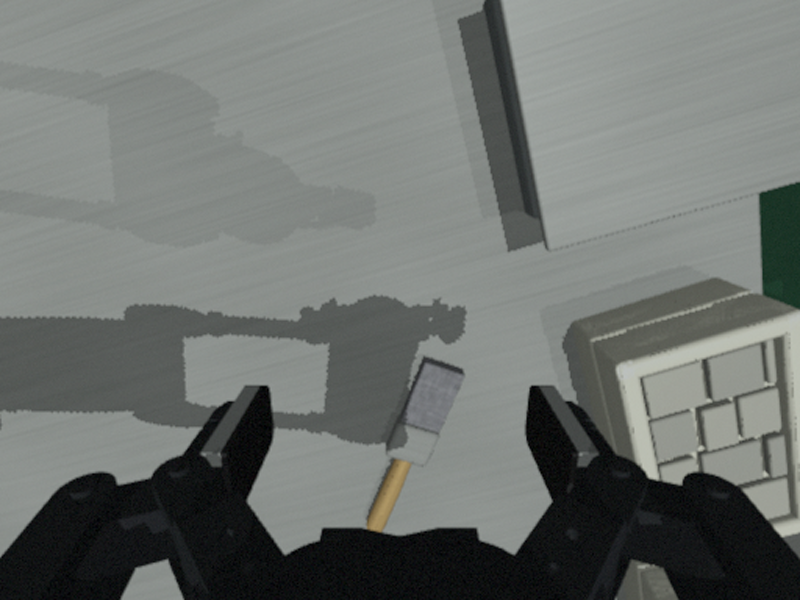

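The wrist view shows only the brush; the rows were refused. I'll try with every key given.

```bash
python3 -m pendant '[{"dx":0,"dy":0,"dz":-0.015,"rx":0,"ry":0,"rz":-7,"hand":0.0854},{"dx":0,"dy":0,"dz":-0.015,"rx":0,"ry":0,"rz":-7,"hand":0.0854},{"dx":0,"dy":0,"dz":-0.015,"rx":0,"ry":0,"rz":-7,"hand":0.0854},{"dx":-0.0168,"dy":-0.0375,"dz":0,"rx":0,"ry":0,"rz":0,"hand":0.0854}]'
```

```text
clock: 0.48
position: [0.1803, 0.5221, 0.2785]
ee_rot: [0.0, -0.045, 0.999, 0.005]
contact_force: [2.3, 1.0, 0.8]
width: 0.085
gripper_force: 0.0
```

```bash
python3 -m pendant '[{"dx":-0.0168,"dy":-0.0375,"hand":0.05}]' || true; python3 -m pendant '[{"dx":-0.0168,"dy":-0.0375,"dz":0,"rx":0,"ry":0,"rz":0,"hand":0.05},{"dx":-0.0168,"dy":-0.0375,"dz":0,"rx":0,"ry":0,"rz":0,"hand":0.05},{"dx":-0.0168,"dy":-0.0375,"dz":0,"rx":0,"ry":0,"rz":0,"hand":0.05},{"dx":-0.0168,"dy":-0.0375,"dz":0,"rx":0,"ry":0,"rz":0,"hand":0.05},{"dx":-0.0168,"dy":-0.0375,"dz":0,"rx":0,"ry":0,"rz":0,"hand":0.05},{"dx":-0.0168,"dy":-0.0375,"dz":0,"rx":0,"ry":0,"rz":0,"hand":0.05},{"dx":-0.0168,"dy":-0.0375,"dz":0,"rx":0,"ry":0,"rz":0,"hand":0.05},{"dx":-0.0168,"dy":-0.0375,"dz":0,"rx":0,"ry":0,"rz":0,"hand":0.05},{"dx":-0.0168,"dy":-0.0375,"dz":0,"rx":0,"ry":0,"rz":0,"hand":0.05},{"dx":-0.0168,"dy":-0.0375,"dz":0,"rx":0,"ry":0,"rz":0,"hand":0.05},{"dx":-0.0168,"dy":-0.0375,"dz":0,"rx":0,"ry":0,"rz":0,"hand":0.05},{"dx":-0.0168,"dy":-0.0375,"dz":0,"rx":0,"ry":0,"rz":0,"hand":0.05}]'
```

```text
clock: 1.48
position: [0.4193, 0.0819, 0.2763]
ee_rot: [0.0, -0.041, 0.999, 0.0]
contact_force: [1.0, 1.5, -0.3]
width: 0.0497
gripper_force: 0.0invalid input
```

```bash
python3 -m pendant '[{"dx":-0.017,"dy":-0.037,"dz":0,"rx":0,"ry":0,"rz":0,"hand":0.05},{"dx":-0.017,"dy":-0.037,"dz":0,"rx":0,"ry":0,"rz":0,"hand":0.05},{"dx":-0.017,"dy":-0.037,"dz":0,"rx":0,"ry":0,"rz":0,"hand":0.05},{"dx":-0.017,"dy":-0.037,"dz":0,"rx":0,"ry":0,"rz":0,"hand":0.05},{"dx":0,"dy":0,"dz":0,"rx":0,"ry":0,"rz":0,"hand":0.05},{"dx":0,"dy":0,"dz":0,"rx":0,"ry":0,"rz":0,"hand":0.05}]'
python3 - <<'E'
from h import *
import pickle
c=cam('wrist');pickle.dump(c,open('w1.pkl','wb'))
cv2.imwrite('pics/w2.png',cv2.resize(c[0]['frame'][:,:,::-1],(800,600),interpolation=cv2.INTER_CUBIC))
E
```

```text
clock: 1.98
position: [0.4994, -0.06, 0.2754]
ee_rot: [-0.001, -0.039, 0.999, 0.0]
contact_force: [-0.6, 0.8, 0.2]
width: 0.0501
gripper_force: 0.0
```

View pics/w2.png

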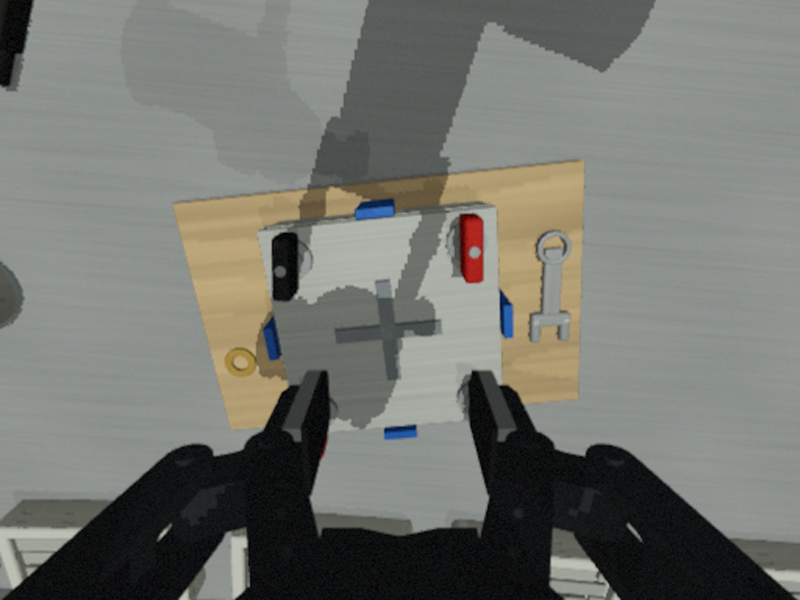

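a's white centre dot is at (474,252) and b's at (280,271); c and d are hidden behind the fingers. Moving 0.1 m ahead for the second view.

```bash
python3 -m pendant '[{"dx":-0.033,"dy":0,"dz":0,"rx":0,"ry":0,"rz":0,"hand":0.05},{"dx":-0.033,"dy":0,"dz":0,"rx":0,"ry":0,"rz":0,"hand":0.05},{"dx":-0.033,"dy":0,"dz":0,"rx":0,"ry":0,"rz":0,"hand":0.05},{"dx":0,"dy":0,"dz":0,"rx":0,"ry":0,"rz":0,"hand":0.05},{"dx":0,"dy":0,"dz":0,"rx":0,"ry":0,"rz":0,"hand":0.05}]'
python3 - <<'E'
from h import *
import pickle
c=cam('wrist');pickle.dump(c,open('w2.pkl','wb'))
cv2.imwrite('pics/w3.png',cv2.resize(c[0]['frame'][:,:,::-1],(800,600),interpolation=cv2.INTER_CUBIC))
E
```

```text
clock: 2.45
position: [0.5978, -0.0482, 0.2754]
ee_rot: [-0.001, -0.042, 0.999, 0.0]
contact_force: [-1.2, 0.2, 0.4]
width: 0.0495
gripper_force: 0.0
```

View pics/w3.png

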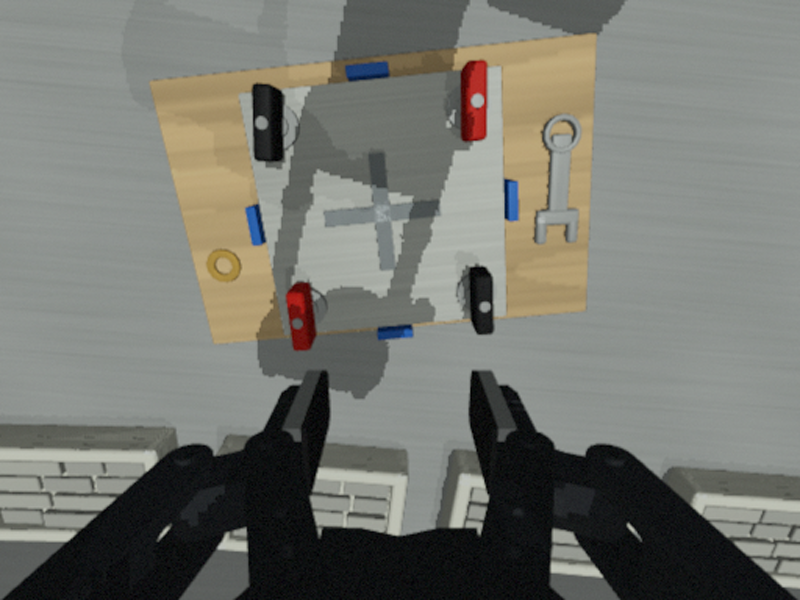

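Dots in this view: a (477,100), b (262,122), c (297,324), d (485,307).

```bash
python3 - <<'E'
from h import *
import pickle
W1,W2=[pickle.load(open(n+'.pkl','rb')) for n in('w1','w2')]
k=lambda x,y:(np.array([x,y])+.5)*.64-.5
d1={'a':k(474,252),'b':k(280,271)};d2={'a':k(477,100),'b':k(262,122),'c':k(297,324),'d':k(485,307)}
print('W2 pos',W2[1])
for n in'ab': print(n,tri([(W1,d1[n]),(W2,d2[n])]).round(4))
X={}
for z in(.108,.112):
    X={n:atz(W2,d2[n],z) for n in d2}
    P=np.array([X[n][:2] for n in'abcd']);c=P.mean(0)
    L=.07*np.array([[-1,1],[-1,-1],[1,-1],[1,1]])
    q=((P-c)@[1,1j]);l=L@[1,1j];g=(q*l.conj()).sum()/(abs(l)**2).sum()
    F=l*g/abs(g);print(z,'centre',c.round(4),'yaw',np.degrees(np.angle(g)),'scale',abs(g))
    for n,p,f in zip('abcd',P,F):print(n,p.round(4),(c+[f.real,f.imag]).round(4))
E
```

```text
W2 pos [ 0.5179924  -0.0540675   0.41800909]
a [ 0.4815 -0.0072  0.1092]
b [ 0.5063 -0.1442  0.109 ]
0.108 centre [ 0.5633 -0.0631] yaw 10.243415237877189 scale 1.0049656914891536
a [ 0.4814 -0.0069] [ 0.482  -0.0067]
b [ 0.5062 -0.1443] [ 0.5068 -0.1445]
c [ 0.6454 -0.1199] [ 0.6446 -0.1196]
d [0.6201 0.0186] [0.6197 0.0182]
0.112 centre [ 0.5627 -0.063 ] yaw 10.243415237877171 scale 0.9919987724352647
a [ 0.4819 -0.0075] [ 0.4814 -0.0066]
b [ 0.5064 -0.1432] [ 0.5063 -0.1444]
c [ 0.6438 -0.119 ] [ 0.644  -0.1195]
d [0.6188 0.0177] [0.6191 0.0183]
```

Fit is consistent to 1 mm: a (.4817,-.0067), b (.5066,-.1444), c (.6443,-.1196), d (.6194,.0183), dot tops at z .109, mould yaw 10.2°. So turn = 10.2° minus the gripped wing angle. Now to a.

```bash
cat > st.py <<'E'
from h import *
import sys
K={'a':(.4817,-.0067),'b':(.5066,-.1444),'c':(.6443,-.1196),'d':(.6194,.0183)}
s=manip.get_state();M=rot(s['ee_rot']);t=np.degrees(np.arctan2(-M[1,0],-M[0,0]))
print('t%.2f'%s['clock'],'ang %.1f turn %.3f'%(t,np.radians(10.24-t)),'z %.4f'%s['position'][2],'F',s['contact_force'].round(1),'M',s['moment'].round(2),'w %.4f g %.0f'%(s['width'],s['gripper_force']),'q6 %.2f'%s['qpos'][5],'tilt',M[:2,2].round(4))
for n in sys.argv[1:]:
    d=M.T@np.array([*(np.array(K[n])-s['position'][:2]),0]);print(n,'dx %.4f dy %.4f'%(d[0],d[1]))
E
python3 -m pendant '[{"dx":0.0224,"dy":0.0102,"dz":0.029,"rx":0,"ry":0,"rz":0,"hand":0.045},{"dx":0.0224,"dy":0.0102,"dz":0.029,"rx":0,"ry":0,"rz":0,"hand":0.045},{"dx":0.0224,"dy":0.0102,"dz":0.029,"rx":0,"ry":0,"rz":0,"hand":0.045},{"dx":0.0224,"dy":0.0102,"dz":0.029,"rx":0,"ry":0,"rz":0,"hand":0.045},{"dx":0.0224,"dy":0.0102,"dz":0.029,"rx":0,"ry":0,"rz":0,"hand":0.045},{"dx":0,"dy":0,"dz":0,"rx":0,"ry":0,"rz":0,"hand":0.045},{"dx":0,"dy":0,"dz":0,"rx":0,"ry":0,"rz":0,"hand":0.045}]' >/dev/null; python3 st.py a
```

```text
t3.08 ang 4.8 turn 0.096 z 0.1300 F [-0.1 -0.6  0.8] M [ 0.03 -0.07  0.03] w 0.0448 g 0 q6 -1.81 tilt [-0.0065  0.0012]
a dx -0.0053 dy -0.0002
```

```bash
python3 -m pendant '[{"dx":-0.0053,"dy":0,"dz":0.008,"rx":0,"ry":0,"rz":0,"hand":0.045},{"dx":0,"dy":0,"dz":0.02,"rx":0,"ry":0,"rz":0,"hand":0.045},{"dx":0,"dy":0,"dz":0.02,"rx":0,"ry":0,"rz":0,"hand":0.045},{"dx":0,"dy":0,"dz":0,"rx":0,"ry":0,"rz":0,"hand":0.03},{"dx":0,"dy":0,"dz":0,"rx":0,"ry":0,"rz":0,"hand":0},{"dx":0,"dy":0,"dz":0,"rx":0,"ry":0,"rz":0,"hand":0},{"dx":0,"dy":0,"dz":0,"rx":0,"ry":0,"rz":0,"hand":0},{"dx":0,"dy":0,"dz":0,"rx":0,"ry":0,"rz":0,"hand":0}]' 50 >/dev/null; python3 st.py a
python3 -c "
from h import *
c=cam('wrist');cv2.imwrite('pics/g1.png',c[0]['frame'][:,:,::-1])"
```

```text
t3.75 ang 4.6 turn 0.098 z 0.0844 F [ 2.8  4.6 -2.3] M [ 0.63 -0.41  0.02] w 0.0129 g 52 q6 -1.81 tilt [0.0042 0.0011]
a dx 0.0073 dy 0.0013
```

View pics/g1.png

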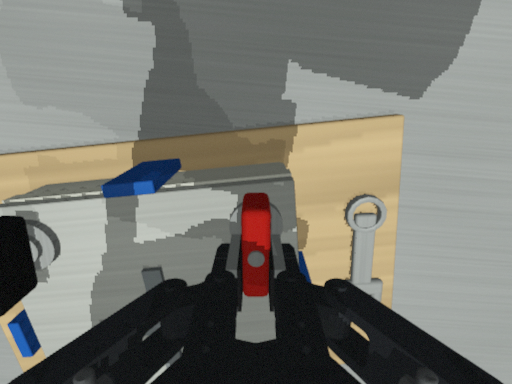

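The red wing is gripped, but about 7 mm off centre (dot at (256,259), pads ahead of it). Open, centre and grip again.

```bash
python3 st.py a; python3 -m pendant '[{"dx":0,"dy":0,"dz":0,"rx":0,"ry":0,"rz":0,"hand":0.03},{"dx":0,"dy":0,"dz":0,"rx":0,"ry":0,"rz":0,"hand":0.03}]'>/dev/null; python3 st.py a;python3 -m pendant '[{"dx":0.005,"dy":0,"dz":0.001,"rx":0,"ry":0,"rz":0,"hand":0.03},{"dx":0,"dy":0,"dz":0,"rx":0,"ry":0,"rz":0,"hand":0.03}]' >/dev/null; python3 st.py a
```

```text
t3.80 ang 4.6 turn 0.098 z 0.0844 F [ 2.9  3.6 -3.2] M [ 0.7  -0.45  0.01] w 0.0127 g 52 q6 -1.81 tilt [0.0043 0.0011]
a dx 0.0073 dy 0.0013
t3.97 ang 4.7 turn 0.096 z 0.0842 F [ 0.2 -0.2 -0.4] M [-0.02 -0.01  0.01] w 0.0299 g 0 q6 -1.81 tilt [ 0.0013 -0.0013]
a dx 0.0057 dy 0.0023
t4.13 ang 4.7 turn 0.097 z 0.0824 F [-1.1  1.2 -0.2] M [0.04 0.02 0.07] w 0.0301 g 0 q6 -1.81 tilt [-0.0014 -0.0004]
a dx -0.0011 dy 0.0018
```

```bash
python3 -m pendant '[{"dx":0,"dy":0.0018,"dz":0,"rx":0,"ry":0,"rz":0,"hand":0.02},{"dx":0,"dy":0,"dz":0,"rx":0,"ry":0,"rz":0,"hand":0},{"dx":0,"dy":0,"dz":0,"rx":0,"ry":0,"rz":0,"hand":0},{"dx":0,"dy":0,"dz":0,"rx":0,"ry":0,"rz":0,"hand":0},{"dx":0,"dy":0,"dz":0.0003,"rx":0,"ry":0,"rz":5,"hand":0},{"dx":0,"dy":0,"dz":0.0003,"rx":0,"ry":0,"rz":5,"hand":0},{"dx":0,"dy":0,"dz":0.0004,"rx":0,"ry":0,"rz":5,"hand":0}]' 60 >/dev/null; python3 st.py a
python3 -m pendant '[{"dx":0,"dy":0,"dz":0.0004,"rx":0,"ry":0,"rz":6,"hand":0},{"dx":0,"dy":0,"dz":0.0004,"rx":0,"ry":0,"rz":6,"hand":0},{"dx":0,"dy":0,"dz":0.0004,"rx":0,"ry":0,"rz":6,"hand":0},{"dx":0,"dy":0,"dz":0,"rx":0,"ry":0,"rz":0,"hand":0}]' >/dev/null; python3 st.py a
```

```text
t4.72 ang -10.5 turn 0.362 z 0.0816 F [-2.2 -5.8  4.8] M [-0.78  0.33  0.11] w 0.0128 g 62 q6 -1.54 tilt [-0.0004 -0.0024]
a dx 0.0002 dy 0.0010
t5.05 ang -28.4 turn 0.675 z 0.0803 F [-2.7 -6.4  4. ] M [-1.05  0.32 -0.1 ] w 0.0127 g 61 q6 -1.23 tilt [-0.0007 -0.0029]
a dx 0.0006 dy 0.0012
```

a is at 0.675. Release and go to c.

```bash
python3 -m pendant '[{"dx":0,"dy":0,"dz":0,"rx":0,"ry":0,"rz":0,"hand":0.045},{"dx":0,"dy":0,"dz":-0.004,"rx":0,"ry":0,"rz":0,"hand":0.045},{"dx":0,"dy":0,"dz":-0.022,"rx":0,"ry":0,"rz":0,"hand":0.045},{"dx":0,"dy":0,"dz":-0.022,"rx":0,"ry":0,"rz":-6.6,"hand":0.045},{"dx":0,"dy":0,"dz":0,"rx":0,"ry":0,"rz":-6.6,"hand":0.045},{"dx":0,"dy":0,"dz":0,"rx":0,"ry":0,"rz":-6.6,"hand":0.045},{"dx":0,"dy":0,"dz":0,"rx":0,"ry":0,"rz":-6.6,"hand":0.045},{"dx":0,"dy":0,"dz":0,"rx":0,"ry":0,"rz":-6.6,"hand":0.045}]' >/dev/null
python3 -m pendant '[{"dx":-0.0305,"dy":-0.0252,"dz":0,"rx":0,"ry":0,"rz":0,"hand":0.045},{"dx":-0.0305,"dy":-0.0252,"dz":0,"rx":0,"ry":0,"rz":0,"hand":0.045},{"dx":-0.0305,"dy":-0.0252,"dz":0,"rx":0,"ry":0,"rz":0,"hand":0.045},{"dx":-0.0305,"dy":-0.0252,"dz":0,"rx":0,"ry":0,"rz":0,"hand":0.045},{"dx":-0.0305,"dy":-0.0252,"dz":0,"rx":0,"ry":0,"rz":0,"hand":0.045},{"dx":0,"dy":0,"dz":0,"rx":0,"ry":0,"rz":0,"hand":0.045},{"dx":0,"dy":0,"dz":0,"rx":0,"ry":0,"rz":0,"hand":0.045},{"dx":0,"dy":0,"dz":0,"rx":0,"ry":0,"rz":0,"hand":0.045}]' >/dev/null; python3 st.py c
```

```text
t6.38 ang 4.7 turn 0.097 z 0.1274 F [-0.6 -0.7  0.6] M [-0.02  0.04 -0.03] w 0.0451 g 0 q6 -1.94 tilt [-0.0018  0.0017]
c dx -0.0007 dy -0.0007
```

```bash
python3 -m pendant '[{"dx":0,"dy":0,"dz":0.02,"rx":0,"ry":0,"rz":0,"hand":0.045},{"dx":0,"dy":0,"dz":0.025,"rx":0,"ry":0,"rz":0,"hand":0.045},{"dx":0,"dy":0,"dz":0,"rx":0,"ry":0,"rz":0,"hand":0.03},{"dx":0,"dy":0,"dz":0,"rx":0,"ry":0,"rz":0,"hand":0},{"dx":0,"dy":0,"dz":0,"rx":0,"ry":0,"rz":0,"hand":0},{"dx":0,"dy":0,"dz":0,"rx":0,"ry":0,"rz":0,"hand":0},{"dx":0,"dy":0,"dz":0,"rx":0,"ry":0,"rz":0,"hand":0}]' 60 >/dev/null; python3 st.py c
python3 -m pendant '[{"dx":0,"dy":0,"dz":0.0004,"rx":0,"ry":0,"rz":6.6,"hand":0},{"dx":0,"dy":0,"dz":0.0004,"rx":0,"ry":0,"rz":6.6,"hand":0},{"dx":0,"dy":0,"dz":0.0004,"rx":0,"ry":0,"rz":6.6,"hand":0},{"dx":0,"dy":0,"dz":0.0004,"rx":0,"ry":0,"rz":6.6,"hand":0},{"dx":0,"dy":0,"dz":0.0004,"rx":0,"ry":0,"rz":6.6,"hand":0},{"dx":0,"dy":0,"dz":0,"rx":0,"ry":0,"rz":0,"hand":0}]' >/dev/null; python3 st.py c
```

```text
t6.97 ang 4.7 turn 0.096 z 0.0834 F [-2.3 -4.1 -5. ] M [-0.77  0.37  0.09] w 0.0131 g 62 q6 -1.94 tilt [-0.0019 -0.0017]
c dx -0.0014 dy 0.0008
t7.47 ang -28.4 turn 0.675 z 0.0810 F [-2.9 -4.6 -6.8] M [-0.73  0.4  -0.06] w 0.0128 g 62 q6 -1.36 tilt [-0.002  -0.0009]
c dx -0.0007 dy 0.0011
```

c is at 0.675. Next b.

```bash
python3 -m pendant '[{"dx":0,"dy":0,"dz":0,"rx":0,"ry":0,"rz":0,"hand":0.045},{"dx":0,"dy":0,"dz":-0.004,"rx":0,"ry":0,"rz":0,"hand":0.045},{"dx":0,"dy":0,"dz":-0.022,"rx":0,"ry":0,"rz":0,"hand":0.045},{"dx":0,"dy":0,"dz":-0.022,"rx":0,"ry":0,"rz":-6.6,"hand":0.045},{"dx":0,"dy":0,"dz":0,"rx":0,"ry":0,"rz":-6.6,"hand":0.045},{"dx":0,"dy":0,"dz":0,"rx":0,"ry":0,"rz":-6.6,"hand":0.045},{"dx":0,"dy":0,"dz":0,"rx":0,"ry":0,"rz":-6.6,"hand":0.045},{"dx":0,"dy":0,"dz":0,"rx":0,"ry":0,"rz":-6.6,"hand":0.045}]' >/dev/null
python3 -m pendant '[{"dx":0.0348,"dy":-0.0033,"dz":0,"rx":0,"ry":0,"rz":0,"hand":0.045},{"dx":0.0348,"dy":-0.0033,"dz":0,"rx":0,"ry":0,"rz":0,"hand":0.045},{"dx":0.0348,"dy":-0.0033,"dz":0,"rx":0,"ry":0,"rz":0,"hand":0.045},{"dx":0.0348,"dy":-0.0033,"dz":0,"rx":0,"ry":0,"rz":0,"hand":0.045},{"dx":0,"dy":0,"dz":0,"rx":0,"ry":0,"rz":0,"hand":0.045},{"dx":0,"dy":0,"dz":0,"rx":0,"ry":0,"rz":0,"hand":0.045},{"dx":0,"dy":0,"dz":0,"rx":0,"ry":0,"rz":0,"hand":0.045}]' >/dev/null; python3 st.py b
```

```text
t8.72 ang 4.7 turn 0.097 z 0.1310 F [ 0.3 -0.4  0.5] M [0.04 0.02 0.09] w 0.0450 g 0 q6 -2.06 tilt [ 0.0056 -0.0009]
b dx 0.0021 dy 0.0002
```

```bash
python3 -m pendant '[{"dx":0,"dy":0,"dz":0.02,"rx":0,"ry":0,"rz":0,"hand":0.045},{"dx":0,"dy":0,"dz":0.027,"rx":0,"ry":0,"rz":0,"hand":0.045},{"dx":0,"dy":0,"dz":0,"rx":0,"ry":0,"rz":0,"hand":0.03},{"dx":0,"dy":0,"dz":0,"rx":0,"ry":0,"rz":0,"hand":0},{"dx":0,"dy":0,"dz":0,"rx":0,"ry":0,"rz":0,"hand":0},{"dx":0,"dy":0,"dz":0,"rx":0,"ry":0,"rz":0,"hand":0},{"dx":0,"dy":0,"dz":0,"rx":0,"ry":0,"rz":0,"hand":0}]' 60 >/dev/null; python3 st.py b
python3 -m pendant '[{"dx":0,"dy":0,"dz":0.0004,"rx":0,"ry":0,"rz":6.6,"hand":0},{"dx":0,"dy":0,"dz":0.0004,"rx":0,"ry":0,"rz":6.6,"hand":0},{"dx":0,"dy":0,"dz":0.0004,"rx":0,"ry":0,"rz":6.6,"hand":0},{"dx":0,"dy":0,"dz":0.0004,"rx":0,"ry":0,"rz":6.6,"hand":0},{"dx":0,"dy":0,"dz":0.0004,"rx":0,"ry":0,"rz":6.6,"hand":0},{"dx":0,"dy":0,"dz":0,"rx":0,"ry":0,"rz":0,"hand":0}]' >/dev/null; python3 st.py b
```

```text
t9.30 ang 4.7 turn 0.097 z 0.0828 F [ 2.5 -3.5 -7.4] M [-0.51 -0.38  0.03] w 0.0128 g 62 q6 -2.06 tilt [ 0.0032 -0.0019]
b dx 0.0016 dy 0.0009
t9.80 ang -28.5 turn 0.676 z 0.0804 F [  3.   -8.2 -10.4] M [-1.21 -0.38 -0.06] w 0.0129 g 61 q6 -1.48 tilt [ 0.003  -0.0044]
b dx 0.0023 dy 0.0013
```

```bash
python3 -m pendant '[{"dx":0,"dy":0,"dz":0,"rx":0,"ry":0,"rz":0,"hand":0.045},{"dx":0,"dy":0,"dz":-0.004,"rx":0,"ry":0,"rz":0,"hand":0.045},{"dx":0,"dy":0,"dz":-0.022,"rx":0,"ry":0,"rz":0,"hand":0.045},{"dx":0,"dy":0,"dz":-0.022,"rx":0,"ry":0,"rz":-6.6,"hand":0.045},{"dx":0,"dy":0,"dz":0,"rx":0,"ry":0,"rz":-6.6,"hand":0.045},{"dx":0,"dy":0,"dz":0,"rx":0,"ry":0,"rz":-6.6,"hand":0.045},{"dx":0,"dy":0,"dz":0,"rx":0,"ry":0,"rz":-6.6,"hand":0.045},{"dx":0,"dy":0,"dz":0,"rx":0,"ry":0,"rz":-6.6,"hand":0.045}]' >/dev/null
python3 -m pendant '[{"dx":-0.025,"dy":0.0305,"dz":0,"rx":0,"ry":0,"rz":0,"hand":0.045},{"dx":-0.025,"dy":0.0305,"dz":0,"rx":0,"ry":0,"rz":0,"hand":0.045},{"dx":-0.025,"dy":0.0305,"dz":0,"rx":0,"ry":0,"rz":0,"hand":0.045},{"dx":-0.025,"dy":0.0305,"dz":0,"rx":0,"ry":0,"rz":0,"hand":0.045},{"dx":-0.025,"dy":0.0305,"dz":0,"rx":0,"ry":0,"rz":0,"hand":0.045},{"dx":0,"dy":0,"dz":0,"rx":0,"ry":0,"rz":0,"hand":0.045},{"dx":0,"dy":0,"dz":0,"rx":0,"ry":0,"rz":0,"hand":0.045},{"dx":0,"dy":0,"dz":0,"rx":0,"ry":0,"rz":0,"hand":0.045}]' >/dev/null; python3 st.py d
```

```text
t11.13 ang 4.7 turn 0.096 z 0.1287 F [-0.2  0.  -0.4] M [0.03 0.01 0.01] w 0.0449 g 0 q6 -1.74 tilt [-0.0004 -0.    ]
d dx -0.0013 dy -0.0002
```

```bash
python3 -m pendant '[{"dx":-0.001,"dy":0,"dz":0.02,"rx":0,"ry":0,"rz":0,"hand":0.045},{"dx":0,"dy":0,"dz":0.026,"rx":0,"ry":0,"rz":0,"hand":0.045},{"dx":0,"dy":0,"dz":0,"rx":0,"ry":0,"rz":0,"hand":0.03},{"dx":0,"dy":0,"dz":0,"rx":0,"ry":0,"rz":0,"hand":0},{"dx":0,"dy":0,"dz":0,"rx":0,"ry":0,"rz":0,"hand":0},{"dx":0,"dy":0,"dz":0,"rx":0,"ry":0,"rz":0,"hand":0},{"dx":0,"dy":0,"dz":0,"rx":0,"ry":0,"rz":0,"hand":0}]' 60 >/dev/null; python3 st.py d
python3 -m pendant '[{"dx":0,"dy":0,"dz":0.0004,"rx":0,"ry":0,"rz":6.6,"hand":0},{"dx":0,"dy":0,"dz":0.0004,"rx":0,"ry":0,"rz":6.6,"hand":0},{"dx":0,"dy":0,"dz":0.0004,"rx":0,"ry":0,"rz":6.6,"hand":0},{"dx":0,"dy":0,"dz":0.0004,"rx":0,"ry":0,"rz":6.6,"hand":0},{"dx":0,"dy":0,"dz":0.0004,"rx":0,"ry":0,"rz":6.6,"hand":0},{"dx":0,"dy":0,"dz":0,"rx":0,"ry":0,"rz":0,"hand":0}]' >/dev/null; python3 st.py d
python3 -m pendant '[{"dx":0,"dy":0,"dz":0,"rx":0,"ry":0,"rz":0,"hand":0.045},{"dx":0,"dy":0,"dz":-0.004,"rx":0,"ry":0,"rz":0,"hand":0.045},{"dx":0,"dy":0,"dz":-0.022,"rx":0,"ry":0,"rz":0,"hand":0.045},{"dx":0,"dy":0,"dz":-0.022,"rx":0,"ry":0,"rz":0,"hand":0.045}]' >/dev/null
python3 st.py a
```

```text
t11.72 ang 4.7 turn 0.097 z 0.0826 F [-2.4 -1.6 -5.1] M [-0.34  0.31  0.01] w 0.0130 g 62 q6 -1.74 tilt [-0.001 -0.001]
d dx -0.0005 dy 0.0010
t12.22 ang -28.4 turn 0.674 z 0.0802 F [-1.1 -3.9 -5. ] M [-0.71  0.34 -0.11] w 0.0126 g 62 q6 -1.16 tilt [-0.0014 -0.0018]
d dx 0.0002 dy 0.0014
t12.55 ang -28.2 turn 0.671 z 0.1291 F [ 1.1 -0.6  0.4] M [-0.06  0.01 -0.03] w 0.0447 g 0 q6 -1.16 tilt [0.0009 0.0012]
a dx 0.1100 dy -0.0879
```

```bash
python3 -m pendant '[{"dx":0.0275,"dy":-0.022,"dz":0,"rx":0,"ry":0,"rz":0,"hand":0.045},{"dx":0.0275,"dy":-0.022,"dz":0,"rx":0,"ry":0,"rz":0,"hand":0.045},{"dx":0.0275,"dy":-0.022,"dz":0,"rx":0,"ry":0,"rz":0,"hand":0.045},{"dx":0.0275,"dy":-0.022,"dz":0,"rx":0,"ry":0,"rz":0,"hand":0.045},{"dx":0,"dy":0,"dz":0,"rx":0,"ry":0,"rz":0,"hand":0.045},{"dx":0,"dy":0,"dz":0,"rx":0,"ry":0,"rz":0,"hand":0.045},{"dx":0,"dy":0,"dz":0,"rx":0,"ry":0,"rz":0,"hand":0.045}]' >/dev/null; python3 st.py a
python3 - <<'E'
from h import *
c=cam('wrist');cv2.imwrite('pics/r1.png',c[0]['frame'][:,:,::-1])
E
```

```text
t13.13 ang -28.3 turn 0.672 z 0.1298 F [ 0.9  0.6 -0.6] M [ 0.04 -0.06  0.01] w 0.0451 g 0 q6 -1.24 tilt [ 0.0057 -0.    ]
a dx 0.0017 dy -0.0004
```

View pics/r1.png

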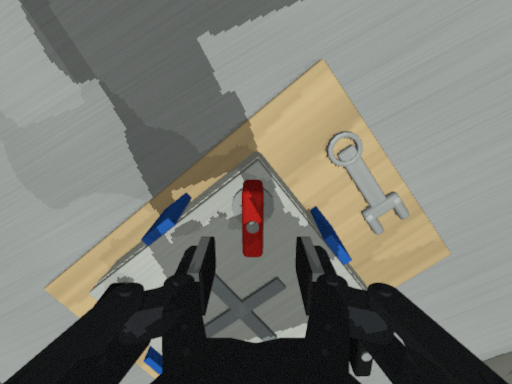

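Knob a (dot at (252,227)) has turned with the gripper and sits centred between the pads. Round 2, to about 1.1.

```bash
python3 -m pendant '[{"dx":0,"dy":0,"dz":0.02,"rx":0,"ry":0,"rz":0,"hand":0.045},{"dx":0,"dy":0,"dz":0.0295,"rx":0,"ry":0,"rz":0,"hand":0.045},{"dx":0,"dy":0,"dz":0,"rx":0,"ry":0,"rz":0,"hand":0.03},{"dx":0,"dy":0,"dz":0,"rx":0,"ry":0,"rz":0,"hand":0},{"dx":0,"dy":0,"dz":0,"rx":0,"ry":0,"rz":0,"hand":0},{"dx":0,"dy":0,"dz":0,"rx":0,"ry":0,"rz":0,"hand":0},{"dx":0,"dy":0,"dz":0,"rx":0,"ry":0,"rz":0,"hand":0}]' 60 >/dev/null; python3 st.py a
python3 -m pendant '[{"dx":0,"dy":0,"dz":0.0004,"rx":0,"ry":0,"rz":5,"hand":0},{"dx":0,"dy":0,"dz":0.0004,"rx":0,"ry":0,"rz":5,"hand":0},{"dx":0,"dy":0,"dz":0.0004,"rx":0,"ry":0,"rz":5,"hand":0},{"dx":0,"dy":0,"dz":0.0004,"rx":0,"ry":0,"rz":5,"hand":0},{"dx":0,"dy":0,"dz":0.0004,"rx":0,"ry":0,"rz":5,"hand":0},{"dx":0,"dy":0,"dz":0,"rx":0,"ry":0,"rz":0,"hand":0}]' >/dev/null; python3 st.py a
python3 -m pendant '[{"dx":0,"dy":0,"dz":0,"rx":0,"ry":0,"rz":0,"hand":0.045},{"dx":0,"dy":0,"dz":-0.004,"rx":0,"ry":0,"rz":0,"hand":0.045},{"dx":0,"dy":0,"dz":-0.022,"rx":0,"ry":0,"rz":0,"hand":0.045},{"dx":0,"dy":0,"dz":-0.022,"rx":0,"ry":0,"rz":-5,"hand":0.045},{"dx":0,"dy":0,"dz":0,"rx":0,"ry":0,"rz":-6.7,"hand":0.045},{"dx":0,"dy":0,"dz":0,"rx":0,"ry":0,"rz":-6.7,"hand":0.045},{"dx":0,"dy":0,"dz":0,"rx":0,"ry":0,"rz":-6.7,"hand":0.045}]' >/dev/null
python3 st.py c
```

```text
t13.77 ang -28.3 turn 0.672 z 0.0790 F [-1.  -5.2 -6.6] M [-0.69  0.12  0.01] w 0.0129 g 61 q6 -1.24 tilt [ 0.0004 -0.0016]
a dx 0.0005 dy 0.0013
t14.27 ang -53.4 turn 1.111 z 0.0772 F [-0.8 -5.1 -4.1] M [-0.85  0.17 -0.05] w 0.0129 g 61 q6 -0.80 tilt [ 0.0005 -0.0022]
a dx 0.0010 dy 0.0013
t14.85 ang -27.9 turn 0.666 z 0.1266 F [-0.4 -0.2 -1.2] M [ 0.05  0.02 -0.01] w 0.0447 g 0 q6 -1.24 tilt [0.0046 0.0007]
c dx -0.1957 dy -0.0242
```

```bash
python3 -m pendant '[{"dx":-0.0392,"dy":-0.0048,"dz":0,"rx":0,"ry":0,"rz":0,"hand":0.045},{"dx":-0.0392,"dy":-0.0048,"dz":0,"rx":0,"ry":0,"rz":0,"hand":0.045},{"dx":-0.0392,"dy":-0.0048,"dz":0,"rx":0,"ry":0,"rz":0,"hand":0.045},{"dx":-0.0392,"dy":-0.0048,"dz":0,"rx":0,"ry":0,"rz":0,"hand":0.045},{"dx":-0.0392,"dy":-0.0048,"dz":0,"rx":0,"ry":0,"rz":0,"hand":0.045},{"dx":0,"dy":0,"dz":0,"rx":0,"ry":0,"rz":0,"hand":0.045},{"dx":0,"dy":0,"dz":0,"rx":0,"ry":0,"rz":0,"hand":0.045},{"dx":0,"dy":0,"dz":0,"rx":0,"ry":0,"rz":0,"hand":0.045}]' >/dev/null; python3 st.py c
```

```text
t15.52 ang -28.2 turn 0.671 z 0.1250 F [-0.1  0.5  0.4] M [0.03 0.   0.05] w 0.0449 g 0 q6 -1.37 tilt [-0.      0.0012]
c dx -0.0013 dy 0.0016
```

```bash
python3 -m pendant '[{"dx":-0.001,"dy":0.0012,"dz":0.02,"rx":0,"ry":0,"rz":0,"hand":0.045},{"dx":0,"dy":0,"dz":0.0265,"rx":0,"ry":0,"rz":0,"hand":0.045},{"dx":0,"dy":0,"dz":0,"rx":0,"ry":0,"rz":0,"hand":0.03},{"dx":0,"dy":0,"dz":0,"rx":0,"ry":0,"rz":0,"hand":0},{"dx":0,"dy":0,"dz":0,"rx":0,"ry":0,"rz":0,"hand":0},{"dx":0,"dy":0,"dz":0,"rx":0,"ry":0,"rz":0,"hand":0},{"dx":0,"dy":0,"dz":0,"rx":0,"ry":0,"rz":0,"hand":0}]' 60 >/dev/null; python3 st.py c
python3 -m pendant '[{"dx":0,"dy":0,"dz":0.0004,"rx":0,"ry":0,"rz":5,"hand":0},{"dx":0,"dy":0,"dz":0.0004,"rx":0,"ry":0,"rz":5,"hand":0},{"dx":0,"dy":0,"dz":0.0004,"rx":0,"ry":0,"rz":5,"hand":0},{"dx":0,"dy":0,"dz":0.0004,"rx":0,"ry":0,"rz":5,"hand":0},{"dx":0,"dy":0,"dz":0.0004,"rx":0,"ry":0,"rz":5,"hand":0},{"dx":0,"dy":0,"dz":0,"rx":0,"ry":0,"rz":0,"hand":0}]' >/dev/null; python3 st.py c
python3 -m pendant '[{"dx":0,"dy":0,"dz":0,"rx":0,"ry":0,"rz":0,"hand":0.045},{"dx":0,"dy":0,"dz":-0.004,"rx":0,"ry":0,"rz":0,"hand":0.045},{"dx":0,"dy":0,"dz":-0.022,"rx":0,"ry":0,"rz":0,"hand":0.045},{"dx":0,"dy":0,"dz":-0.024,"rx":0,"ry":0,"rz":-5,"hand":0.045},{"dx":0,"dy":0,"dz":0,"rx":0,"ry":0,"rz":-6.7,"hand":0.045},{"dx":0,"dy":0,"dz":0,"rx":0,"ry":0,"rz":-6.7,"hand":0.045},{"dx":0,"dy":0,"dz":0,"rx":0,"ry":0,"rz":-6.7,"hand":0.045},{"dx":0,"dy":0,"dz":0,"rx":0,"ry":0,"rz":0,"hand":0.045}]' >/dev/null
python3 st.py b
```

```text
t16.10 ang -28.2 turn 0.671 z 0.0791 F [-4.3 -0.4  0.1] M [0.1  0.68 0.17] w 0.0130 g 62 q6 -1.37 tilt [-0.0015  0.0003]
c dx -0.0011 dy 0.0011
t16.60 ang -53.3 turn 1.109 z 0.0772 F [-5.8  0.1  3.2] M [ 0.29  0.74 -0.08] w 0.0128 g 63 q6 -0.93 tilt [-0.001   0.0009]
c dx -0.0005 dy 0.0012
t17.27 ang -27.9 turn 0.667 z 0.1274 F [-0.1  0.3 -0.4] M [-0.03  0.01 -0.  ] w 0.0451 g 0 q6 -1.37 tilt [ 0.0041 -0.0009]
b dx 0.1117 dy -0.0860
```

```bash
python3 -m pendant '[{"dx":0.028,"dy":-0.0215,"dz":0,"rx":0,"ry":0,"rz":0,"hand":0.045},{"dx":0.028,"dy":-0.0215,"dz":0,"rx":0,"ry":0,"rz":0,"hand":0.045},{"dx":0.028,"dy":-0.0215,"dz":0,"rx":0,"ry":0,"rz":0,"hand":0.045},{"dx":0.028,"dy":-0.0215,"dz":0,"rx":0,"ry":0,"rz":0,"hand":0.045},{"dx":0,"dy":0,"dz":0,"rx":0,"ry":0,"rz":0,"hand":0.045},{"dx":0,"dy":0,"dz":0,"rx":0,"ry":0,"rz":0,"hand":0.045},{"dx":0,"dy":0,"dz":0,"rx":0,"ry":0,"rz":0,"hand":0.045}]' >/dev/null; python3 st.py b
```

```text
t17.85 ang -28.2 turn 0.671 z 0.1271 F [ 0.6 -0.3 -0.1] M [-0.06 -0.04  0.  ] w 0.0452 g 0 q6 -1.49 tilt [ 0.004  -0.0012]
b dx -0.0003 dy -0.0001
```

```bash
python3 -m pendant '[{"dx":0,"dy":0,"dz":0.02,"rx":0,"ry":0,"rz":0,"hand":0.045},{"dx":0,"dy":0,"dz":0.027,"rx":0,"ry":0,"rz":0,"hand":0.045},{"dx":0,"dy":0,"dz":0,"rx":0,"ry":0,"rz":0,"hand":0.03},{"dx":0,"dy":0,"dz":0,"rx":0,"ry":0,"rz":0,"hand":0},{"dx":0,"dy":0,"dz":0,"rx":0,"ry":0,"rz":0,"hand":0},{"dx":0,"dy":0,"dz":0,"rx":0,"ry":0,"rz":0,"hand":0},{"dx":0,"dy":0,"dz":0,"rx":0,"ry":0,"rz":0,"hand":0}]' 60 >/dev/null; python3 st.py b
python3 -m pendant '[{"dx":0,"dy":0,"dz":0.0004,"rx":0,"ry":0,"rz":5,"hand":0},{"dx":0,"dy":0,"dz":0.0004,"rx":0,"ry":0,"rz":5,"hand":0},{"dx":0,"dy":0,"dz":0.0004,"rx":0,"ry":0,"rz":5,"hand":0},{"dx":0,"dy":0,"dz":0.0004,"rx":0,"ry":0,"rz":5,"hand":0},{"dx":0,"dy":0,"dz":0.0004,"rx":0,"ry":0,"rz":5,"hand":0},{"dx":0,"dy":0,"dz":0,"rx":0,"ry":0,"rz":0,"hand":0}]' >/dev/null; python3 st.py b
python3 -m pendant '[{"dx":0,"dy":0,"dz":0,"rx":0,"ry":0,"rz":0,"hand":0.045},{"dx":0,"dy":0,"dz":-0.004,"rx":0,"ry":0,"rz":0,"hand":0.045},{"dx":0,"dy":0,"dz":-0.022,"rx":0,"ry":0,"rz":0,"hand":0.045},{"dx":0,"dy":0,"dz":-0.024,"rx":0,"ry":0,"rz":-5,"hand":0.045},{"dx":0,"dy":0,"dz":0,"rx":0,"ry":0,"rz":-6.7,"hand":0.045},{"dx":0,"dy":0,"dz":0,"rx":0,"ry":0,"rz":-6.7,"hand":0.045},{"dx":0,"dy":0,"dz":0,"rx":0,"ry":0,"rz":-6.7,"hand":0.045},{"dx":0,"dy":0,"dz":0,"rx":0,"ry":0,"rz":0,"hand":0.045}]' >/dev/null
python3 st.py d
```

```text
t18.43 ang -28.1 turn 0.669 z 0.0793 F [-0.8 -5.3 -7.7] M [-0.64  0.14 -0.  ] w 0.0131 g 61 q6 -1.49 tilt [-0.0004 -0.0026]
b dx -0.0012 dy 0.0012
t18.93 ang -53.2 turn 1.107 z 0.0775 F [-1.  -4.9 -7.3] M [-0.66  0.09  0.02] w 0.0127 g 61 q6 -1.05 tilt [ 0.0007 -0.0021]
b dx -0.0006 dy 0.0013
t19.60 ang -27.8 turn 0.665 z 0.1287 F [ 0.3 -0.6 -0.3] M [ 0.04  0.02 -0.06] w 0.0450 g 0 q6 -1.49 tilt [ 0.0032 -0.0001]
d dx -0.0251 dy 0.1959
```

```bash
python3 -m pendant '[{"dx":-0.005,"dy":0.0392,"dz":0,"rx":0,"ry":0,"rz":0,"hand":0.045},{"dx":-0.005,"dy":0.0392,"dz":0,"rx":0,"ry":0,"rz":0,"hand":0.045},{"dx":-0.005,"dy":0.0392,"dz":0,"rx":0,"ry":0,"rz":0,"hand":0.045},{"dx":-0.005,"dy":0.0392,"dz":0,"rx":0,"ry":0,"rz":0,"hand":0.045},{"dx":-0.005,"dy":0.0392,"dz":0,"rx":0,"ry":0,"rz":0,"hand":0.045},{"dx":0,"dy":0,"dz":0,"rx":0,"ry":0,"rz":0,"hand":0.045},{"dx":0,"dy":0,"dz":0,"rx":0,"ry":0,"rz":0,"hand":0.045},{"dx":0,"dy":0,"dz":0,"rx":0,"ry":0,"rz":0,"hand":0.045}]' >/dev/null; python3 st.py d
```

```text
t20.27 ang -28.0 turn 0.668 z 0.1273 F [-0.1 -0.9 -0.2] M [-0.01 -0.01  0.05] w 0.0445 g 0 q6 -1.16 tilt [-0.0005 -0.0002]
d dx -0.0008 dy 0.0008
```

```bash
python3 -m pendant '[{"dx":-0.0008,"dy":0,"dz":0.02,"rx":0,"ry":0,"rz":0,"hand":0.045},{"dx":0,"dy":0,"dz":0.0275,"rx":0,"ry":0,"rz":0,"hand":0.045},{"dx":0,"dy":0,"dz":0,"rx":0,"ry":0,"rz":0,"hand":0.03},{"dx":0,"dy":0,"dz":0,"rx":0,"ry":0,"rz":0,"hand":0},{"dx":0,"dy":0,"dz":0,"rx":0,"ry":0,"rz":0,"hand":0},{"dx":0,"dy":0,"dz":0,"rx":0,"ry":0,"rz":0,"hand":0},{"dx":0,"dy":0,"dz":0,"rx":0,"ry":0,"rz":0,"hand":0}]' 60 >/dev/null; python3 st.py d
python3 -m pendant '[{"dx":0,"dy":0,"dz":0.0004,"rx":0,"ry":0,"rz":5,"hand":0},{"dx":0,"dy":0,"dz":0.0004,"rx":0,"ry":0,"rz":5,"hand":0},{"dx":0,"dy":0,"dz":0.0004,"rx":0,"ry":0,"rz":5,"hand":0},{"dx":0,"dy":0,"dz":0.0004,"rx":0,"ry":0,"rz":5,"hand":0},{"dx":0,"dy":0,"dz":0.0004,"rx":0,"ry":0,"rz":5.2,"hand":0},{"dx":0,"dy":0,"dz":0,"rx":0,"ry":0,"rz":0,"hand":0}]' >/dev/null; python3 st.py d
python3 -m pendant '[{"dx":0,"dy":0,"dz":0,"rx":0,"ry":0,"rz":0,"hand":0.045},{"dx":0,"dy":0,"dz":-0.004,"rx":0,"ry":0,"rz":0,"hand":0.045},{"dx":0,"dy":0,"dz":-0.022,"rx":0,"ry":0,"rz":0,"hand":0.045},{"dx":0,"dy":0,"dz":-0.022,"rx":0,"ry":0,"rz":0,"hand":0.045},{"dx":0,"dy":0,"dz":0,"rx":0,"ry":0,"rz":0,"hand":0.045}]' >/dev/null
python3 st.py a
```

```text
t20.85 ang -28.0 turn 0.668 z 0.0803 F [-1.4 -1.3 -3.5] M [-0.25  0.29  0.  ] w 0.0129 g 62 q6 -1.17 tilt [-0.0003 -0.0007]
d dx 0.0004 dy 0.0015
t21.35 ang -53.3 turn 1.109 z 0.0784 F [-2.8 -3.1  0.9] M [-0.49  0.59 -0.15] w 0.0130 g 63 q6 -0.72 tilt [-0.0009 -0.0014]
d dx 0.0010 dy 0.0015
t21.77 ang -53.1 turn 1.106 z 0.1312 F [0.9 0.8 0.9] M [ 0.03 -0.09  0.01] w 0.0452 g 0 q6 -0.73 tilt [ 0.0116 -0.0001]
a dx 0.0658 dy -0.1281
```

```bash
python3 -m pendant '[{"dx":0.0165,"dy":-0.032,"dz":0,"rx":0,"ry":0,"rz":0,"hand":0.045},{"dx":0.0165,"dy":-0.032,"dz":0,"rx":0,"ry":0,"rz":0,"hand":0.045},{"dx":0.0165,"dy":-0.032,"dz":0,"rx":0,"ry":0,"rz":0,"hand":0.045},{"dx":0.0165,"dy":-0.032,"dz":0,"rx":0,"ry":0,"rz":0,"hand":0.045},{"dx":0,"dy":0,"dz":0,"rx":0,"ry":0,"rz":0,"hand":0.045},{"dx":0,"dy":0,"dz":0,"rx":0,"ry":0,"rz":0,"hand":0.045},{"dx":0,"dy":0,"dz":0,"rx":0,"ry":0,"rz":0,"hand":0.045}]' >/dev/null; python3 st.py a
```

```text
t22.35 ang -53.2 turn 1.107 z 0.1266 F [0.6 0.5 0.9] M [-0.02 -0.    0.03] w 0.0450 g 0 q6 -0.80 tilt [ 0.0041 -0.0001]
a dx -0.0018 dy 0.0019
```

```bash
python3 -m pendant '[{"dx":-0.0015,"dy":0.001,"dz":0.02,"rx":0,"ry":0,"rz":0,"hand":0.045},{"dx":0,"dy":0,"dz":0.028,"rx":0,"ry":0,"rz":0,"hand":0.045},{"dx":0,"dy":0,"dz":0,"rx":0,"ry":0,"rz":0,"hand":0.03},{"dx":0,"dy":0,"dz":0,"rx":0,"ry":0,"rz":0,"hand":0},{"dx":0,"dy":0,"dz":0,"rx":0,"ry":0,"rz":0,"hand":0},{"dx":0,"dy":0,"dz":0,"rx":0,"ry":0,"rz":0,"hand":0},{"dx":0,"dy":0,"dz":0,"rx":0,"ry":0,"rz":0,"hand":0},{"dx":0,"dy":0,"dz":0,"rx":0,"ry":0,"rz":0,"hand":0}]' 60 >/dev/null; python3 st.py a
for i in 1 2 3; do python3 -m pendant '[{"dx":0,"dy":0,"dz":0.0002,"rx":0,"ry":0,"rz":3,"hand":0}]' >/dev/null; python3 st.py;  done
```

```text
t23.02 ang -53.2 turn 1.108 z 0.0781 F [ 1.3 -0.9 -6. ] M [-0.05 -0.29 -0.04] w 0.0128 g 61 q6 -0.80 tilt [ 0.0024 -0.0002]
a dx -0.0006 dy 0.0014
t23.10 ang -56.2 turn 1.160 z 0.0779 F [ 1.9 -0.6 -5.6] M [ 0.05 -0.35  0.16] w 0.0127 g 61 q6 -0.75 tilt [ 0.0025 -0.0002]
t23.18 ang -59.3 turn 1.214 z 0.0777 F [ 1.6 -0.2 -5.3] M [ 0.02 -0.39  0.2 ] w 0.0129 g 61 q6 -0.70 tilt [ 0.0027 -0.0002]
t23.27 ang -62.3 turn 1.267 z 0.0775 F [ 2.1 -0.3 -6. ] M [ 0.05 -0.4   0.18] w 0.0133 g 61 q6 -0.64 tilt [ 0.0027 -0.0002]
```

```bash
for i in 1 2 3 4; do python3 -m pendant '[{"dx":0,"dy":0,"dz":0.0002,"rx":0,"ry":0,"rz":2.5,"hand":0}]' >/dev/null; python3 st.py;  done
```

```text
t23.35 ang -64.8 turn 1.310 z 0.0774 F [ 2.1  0.1 -4.9] M [ 0.   -0.4   0.29] w 0.0129 g 61 q6 -0.60 tilt [ 0.0028 -0.0002]
t23.43 ang -67.3 turn 1.353 z 0.0772 F [ 2.1  0.8 -5.3] M [ 0.08 -0.33  0.24] w 0.0132 g 61 q6 -0.56 tilt [ 0.0029 -0.0002]
t23.52 ang -69.8 turn 1.397 z 0.0770 F [ 1.8 -0.3 -4.8] M [ 0.03 -0.38  0.29] w 0.0128 g 61 q6 -0.51 tilt [ 0.003  -0.0002]
t23.60 ang -72.3 turn 1.440 z 0.0768 F [ 1.4  0.4 -5.4] M [ 0.06 -0.39  0.23] w 0.0130 g 61 q6 -0.47 tilt [ 0.003  -0.0002]
```

```bash
python3 -m pendant '[{"dx":0,"dy":0,"dz":0,"rx":0,"ry":0,"rz":0,"hand":0.045},{"dx":0,"dy":0,"dz":-0.004,"rx":0,"ry":0,"rz":0,"hand":0.045},{"dx":0,"dy":0,"dz":-0.022,"rx":0,"ry":0,"rz":0,"hand":0.045},{"dx":0,"dy":0,"dz":-0.024,"rx":0,"ry":0,"rz":-6.4,"hand":0.045},{"dx":0,"dy":0,"dz":0,"rx":0,"ry":0,"rz":-6.4,"hand":0.045},{"dx":0,"dy":0,"dz":0,"rx":0,"ry":0,"rz":-6.3,"hand":0.045},{"dx":-0.0376,"dy":0.0127,"dz":0,"rx":0,"ry":0,"rz":0,"hand":0.045},{"dx":-0.0376,"dy":0.0127,"dz":0,"rx":0,"ry":0,"rz":0,"hand":0.045},{"dx":-0.0376,"dy":0.0127,"dz":0,"rx":0,"ry":0,"rz":0,"hand":0.045},{"dx":-0.0376,"dy":0.0127,"dz":0,"rx":0,"ry":0,"rz":0,"hand":0.045},{"dx":-0.0376,"dy":0.0127,"dz":0,"rx":0,"ry":0,"rz":0,"hand":0.045},{"dx":0,"dy":0,"dz":0,"rx":0,"ry":0,"rz":0,"hand":0.045}]' >/dev/null
python3 -m pendant '[{"dx":0,"dy":0,"dz":0,"rx":0,"ry":0,"rz":0,"hand":0.045},{"dx":0,"dy":0,"dz":0,"rx":0,"ry":0,"rz":0,"hand":0.045}]' >/dev/null;python3 st.py c
```

```text
t24.77 ang -53.1 turn 1.106 z 0.1263 F [-0.7  0.1  0.3] M [ 0.01  0.07 -0.01] w 0.0450 g 0 q6 -0.93 tilt [-0.0013  0.0008]
c dx -0.0019 dy 0.0015
```

```bash
python3 -m pendant '[{"dx":-0.0015,"dy":0.001,"dz":0.02,"rx":0,"ry":0,"rz":0,"hand":0.045},{"dx":0,"dy":0,"dz":0.028,"rx":0,"ry":0,"rz":0,"hand":0.045},{"dx":0,"dy":0,"dz":0,"rx":0,"ry":0,"rz":0,"hand":0.03},{"dx":0,"dy":0,"dz":0,"rx":0,"ry":0,"rz":0,"hand":0},{"dx":0,"dy":0,"dz":0,"rx":0,"ry":0,"rz":0,"hand":0},{"dx":0,"dy":0,"dz":0,"rx":0,"ry":0,"rz":0,"hand":0},{"dx":0,"dy":0,"dz":0,"rx":0,"ry":0,"rz":0,"hand":0},{"dx":0,"dy":0,"dz":0,"rx":0,"ry":0,"rz":0,"hand":0}]' 60 >/dev/null; python3 st.py c
for i in 1 2 3 4; do python3 -m pendant '[{"dx":0,"dy":0,"dz":0.0002,"rx":0,"ry":0,"rz":3,"hand":0}]' >/dev/null; python3 st.py;  done
```

```text
t25.43 ang -53.1 turn 1.106 z 0.0790 F [-6.   0.6 -0.2] M [ 0.12  0.76 -0.04] w 0.0127 g 62 q6 -0.93 tilt [-0.0028  0.0006]
c dx -0.0011 dy 0.0011
t25.52 ang -56.1 turn 1.158 z 0.0789 F [-6.   0.8  0. ] M [0.21 0.72 0.18] w 0.0130 g 62 q6 -0.88 tilt [-0.0026  0.0007]
t25.60 ang -59.2 turn 1.212 z 0.0786 F [-5.   0.2 -1.2] M [0.2  0.68 0.22] w 0.0131 g 62 q6 -0.83 tilt [-0.0025  0.0007]
t25.68 ang -62.2 turn 1.265 z 0.0784 F [-5.   0.4 -0.8] M [0.19 0.64 0.14] w 0.0125 g 62 q6 -0.77 tilt [-0.0024  0.0007]
t25.77 ang -65.2 turn 1.317 z 0.0782 F [-5.4  0.3 -0.1] M [0.23 0.61 0.21] w 0.0130 g 62 q6 -0.72 tilt [-0.0022  0.0008]
```

```bash
for i in 1 2 3; do python3 -m pendant '[{"dx":0,"dy":0,"dz":0.0002,"rx":0,"ry":0,"rz":2.35,"hand":0}]' >/dev/null; python3 st.py;  done
python3 -m pendant '[{"dx":0,"dy":0,"dz":0,"rx":0,"ry":0,"rz":0,"hand":0.045},{"dx":0,"dy":0,"dz":-0.004,"rx":0,"ry":0,"rz":0,"hand":0.045},{"dx":0,"dy":0,"dz":-0.022,"rx":0,"ry":0,"rz":0,"hand":0.045},{"dx":0,"dy":0,"dz":-0.024,"rx":0,"ry":0,"rz":-6.4,"hand":0.045},{"dx":0,"dy":0,"dz":0,"rx":0,"ry":0,"rz":-6.4,"hand":0.045},{"dx":0,"dy":0,"dz":0,"rx":0,"ry":0,"rz":-6.4,"hand":0.045},{"dx":0,"dy":0,"dz":0,"rx":0,"ry":0,"rz":0,"hand":0.045}]' >/dev/null
python3 st.py b
```

```text
t25.85 ang -67.6 turn 1.358 z 0.0780 F [-5.   1.4 -0.8] M [0.18 0.65 0.22] w 0.0128 g 62 q6 -0.68 tilt [-0.0021  0.0007]
t25.93 ang -69.9 turn 1.399 z 0.0779 F [-4.1 -0.2 -0. ] M [0.2  0.65 0.17] w 0.0126 g 62 q6 -0.64 tilt [-0.002   0.0008]
t26.02 ang -72.2 turn 1.439 z 0.0777 F [-5.6  1.  -0.2] M [0.2  0.63 0.17] w 0.0129 g 62 q6 -0.60 tilt [-0.0019  0.0008]
t26.60 ang -52.8 turn 1.101 z 0.1291 F [ 0.2 -0.  -0.4] M [0.01 0.04 0.  ] w 0.0452 g 0 q6 -0.94 tilt [ 0.0054 -0.0012]
b dx 0.0652 dy -0.1259
```

```bash
python3 -m pendant '[{"dx":0.0162,"dy":-0.0314,"dz":0,"rx":0,"ry":0,"rz":0,"hand":0.045},{"dx":0.0162,"dy":-0.0314,"dz":0,"rx":0,"ry":0,"rz":0,"hand":0.045},{"dx":0.0162,"dy":-0.0314,"dz":0,"rx":0,"ry":0,"rz":0,"hand":0.045},{"dx":0.0162,"dy":-0.0314,"dz":0,"rx":0,"ry":0,"rz":0,"hand":0.045},{"dx":0,"dy":0,"dz":0,"rx":0,"ry":0,"rz":0,"hand":0.045},{"dx":0,"dy":0,"dz":0,"rx":0,"ry":0,"rz":0,"hand":0.045},{"dx":0,"dy":0,"dz":0,"rx":0,"ry":0,"rz":0,"hand":0.045}]' >/dev/null; python3 st.py b
```

```text
t27.18 ang -53.1 turn 1.105 z 0.1278 F [-0.6 -1.1 -0.8] M [-0.01  0.02 -0.  ] w 0.0450 g 0 q6 -1.05 tilt [ 0.0039 -0.0011]
b dx 0.0001 dy -0.0002
```

```bash
python3 -m pendant '[{"dx":0,"dy":0,"dz":0.02,"rx":0,"ry":0,"rz":0,"hand":0.045},{"dx":0,"dy":0,"dz":0.029,"rx":0,"ry":0,"rz":0,"hand":0.045},{"dx":0,"dy":0,"dz":0,"rx":0,"ry":0,"rz":0,"hand":0.03},{"dx":0,"dy":0,"dz":0,"rx":0,"ry":0,"rz":0,"hand":0},{"dx":0,"dy":0,"dz":0,"rx":0,"ry":0,"rz":0,"hand":0},{"dx":0,"dy":0,"dz":0,"rx":0,"ry":0,"rz":0,"hand":0},{"dx":0,"dy":0,"dz":0,"rx":0,"ry":0,"rz":0,"hand":0},{"dx":0,"dy":0,"dz":0,"rx":0,"ry":0,"rz":0,"hand":0}]' 60 >/dev/null; python3 st.py b
for i in 1 2 3; do python3 -m pendant '[{"dx":0,"dy":0,"dz":0.0002,"rx":0,"ry":0,"rz":3.2,"hand":0}]' >/dev/null; python3 st.py;  done
for i in 1 2 3; do python3 -m pendant '[{"dx":0,"dy":0,"dz":0.0002,"rx":0,"ry":0,"rz":3.2,"hand":0}]' >/dev/null; python3 st.py;  done
python3 -m pendant '[{"dx":0,"dy":0,"dz":0,"rx":0,"ry":0,"rz":0,"hand":0.045},{"dx":0,"dy":0,"dz":-0.004,"rx":0,"ry":0,"rz":0,"hand":0.045},{"dx":0,"dy":0,"dz":-0.022,"rx":0,"ry":0,"rz":0,"hand":0.045},{"dx":0,"dy":0,"dz":-0.024,"rx":0,"ry":0,"rz":-6.4,"hand":0.045},{"dx":0,"dy":0,"dz":0,"rx":0,"ry":0,"rz":-6.4,"hand":0.045},{"dx":0,"dy":0,"dz":0,"rx":0,"ry":0,"rz":-6.4,"hand":0.045},{"dx":0,"dy":0,"dz":0,"rx":0,"ry":0,"rz":0,"hand":0.045}]' >/dev/null
python3 st.py d
```

```text
t27.85 ang -52.9 turn 1.103 z 0.0780 F [-2.9 -4.8 -6.2] M [-0.66  0.33 -0.  ] w 0.0130 g 61 q6 -1.06 tilt [-0.0002 -0.0012]
b dx -0.0009 dy 0.0012
t27.93 ang -56.2 turn 1.159 z 0.0778 F [-3.1 -4.1 -7.3] M [-0.63  0.31  0.08] w 0.0135 g 61 q6 -1.00 tilt [ 0.0001 -0.0013]
t28.02 ang -59.5 turn 1.217 z 0.0776 F [-2.5 -3.8 -7.8] M [-0.6   0.17  0.07] w 0.0128 g 61 q6 -0.94 tilt [ 0.0003 -0.0012]
t28.10 ang -62.7 turn 1.273 z 0.0774 F [-1.9 -4.2 -8. ] M [-0.62  0.16  0.1 ] w 0.0131 g 60 q6 -0.89 tilt [ 0.0004 -0.0012]
t28.18 ang -65.9 turn 1.329 z 0.0771 F [-1.7 -4.2 -7.7] M [-0.54  0.16  0.16] w 0.0127 g 60 q6 -0.83 tilt [ 0.0005 -0.0011]
t28.27 ang -69.1 turn 1.385 z 0.0769 F [-2.5 -4.5 -8.2] M [-0.54  0.09  0.15] w 0.0126 g 60 q6 -0.77 tilt [ 0.0006 -0.0011]
t28.35 ang -72.3 turn 1.440 z 0.0767 F [-1.6 -4.  -8.3] M [-0.56  0.1   0.11] w 0.0125 g 60 q6 -0.72 tilt [ 0.0007 -0.0011]
t28.93 ang -52.8 turn 1.100 z 0.1287 F [ 0.4  0.8 -0.5] M [-0.02  0.02 -0.02] w 0.0449 g 0 q6 -1.06 tilt [ 0.0048 -0.0006]
d dx 0.0609 dy 0.1876
```

```bash
python3 -m pendant '[{"dx":0.012,"dy":0.0376,"dz":0,"rx":0,"ry":0,"rz":0,"hand":0.045},{"dx":0.012,"dy":0.0376,"dz":0,"rx":0,"ry":0,"rz":0,"hand":0.045},{"dx":0.012,"dy":0.0376,"dz":0,"rx":0,"ry":0,"rz":0,"hand":0.045},{"dx":0.012,"dy":0.0376,"dz":0,"rx":0,"ry":0,"rz":0,"hand":0.045},{"dx":0.012,"dy":0.0376,"dz":0,"rx":0,"ry":0,"rz":0,"hand":0.045},{"dx":0,"dy":0,"dz":0,"rx":0,"ry":0,"rz":0,"hand":0.045},{"dx":0,"dy":0,"dz":0,"rx":0,"ry":0,"rz":0,"hand":0.045},{"dx":0,"dy":0,"dz":0,"rx":0,"ry":0,"rz":0,"hand":0.045}]' >/dev/null; python3 st.py d
```

```text
t29.60 ang -53.0 turn 1.103 z 0.1267 F [0.1 0.2 0.4] M [ 0.02  0.01 -0.02] w 0.0453 g 0 q6 -0.73 tilt [-0.0004 -0.0001]
d dx 0.0002 dy 0.0009
```

```bash
python3 -m pendant '[{"dx":0,"dy":0,"dz":0.02,"rx":0,"ry":0,"rz":0,"hand":0.045},{"dx":0,"dy":0,"dz":0.028,"rx":0,"ry":0,"rz":0,"hand":0.045},{"dx":0,"dy":0,"dz":0,"rx":0,"ry":0,"rz":0,"hand":0.03},{"dx":0,"dy":0,"dz":0,"rx":0,"ry":0,"rz":0,"hand":0},{"dx":0,"dy":0,"dz":0,"rx":0,"ry":0,"rz":0,"hand":0},{"dx":0,"dy":0,"dz":0,"rx":0,"ry":0,"rz":0,"hand":0},{"dx":0,"dy":0,"dz":0,"rx":0,"ry":0,"rz":0,"hand":0},{"dx":0,"dy":0,"dz":0,"rx":0,"ry":0,"rz":0,"hand":0}]' 60 >/dev/null; python3 st.py d
for i in 1 2 3 4 5 6; do python3 -m pendant '[{"dx":0,"dy":0,"dz":0.0002,"rx":0,"ry":0,"rz":3.2,"hand":0}]' >/dev/null; python3 st.py;  done
```

```text
t30.27 ang -53.0 turn 1.103 z 0.0793 F [-1.2 -2.3 -1.2] M [-0.48  0.37 -0.06] w 0.0124 g 62 q6 -0.73 tilt [-0.0001 -0.0012]
d dx 0.0010 dy 0.0015
t30.35 ang -56.2 turn 1.159 z 0.0791 F [-1.4 -3.1 -2.2] M [-0.47  0.38  0.16] w 0.0129 g 62 q6 -0.67 tilt [-0.0002 -0.0014]
t30.43 ang -59.5 turn 1.217 z 0.0788 F [-2.6 -2.8 -2.1] M [-0.47  0.37  0.04] w 0.0127 g 62 q6 -0.62 tilt [-0.0003 -0.0015]
t30.52 ang -62.7 turn 1.273 z 0.0786 F [-1.4 -3.1 -2.7] M [-0.54  0.37  0.1 ] w 0.0124 g 62 q6 -0.56 tilt [-0.0003 -0.0016]
t30.60 ang -65.9 turn 1.328 z 0.0784 F [-1.6 -3.7 -1.7] M [-0.5   0.43  0.1 ] w 0.0126 g 62 q6 -0.50 tilt [-0.0005 -0.0017]
t30.68 ang -69.1 turn 1.384 z 0.0782 F [-2.  -3.1 -1.7] M [-0.47  0.43  0.14] w 0.0126 g 62 q6 -0.45 tilt [-0.0006 -0.0017]
t30.77 ang -72.3 turn 1.440 z 0.0780 F [-1.9 -2.1 -0.9] M [-0.53  0.42  0.15] w 0.0129 g 62 q6 -0.39 tilt [-0.0007 -0.0017]
```

```bash
for i in 1 2 3 4 5 ; do python3 -m pendant '[{"dx":0,"dy":0,"dz":0.0002,"rx":0,"ry":0,"rz":2.5,"hand":0}]' >/dev/null; python3 st.py;  done
```

```text
t30.85 ang -74.7 turn 1.483 z 0.0778 F [-2.5 -2.9 -1.8] M [-0.56  0.49  0.18] w 0.0128 g 63 q6 -0.35 tilt [-0.0007 -0.0017]
t30.93 ang -77.2 turn 1.526 z 0.0777 F [-2.1 -3.8  0. ] M [-0.45  0.55  0.26] w 0.0127 g 63 q6 -0.31 tilt [-0.0007 -0.0018]
t31.02 ang -79.7 turn 1.570 z 0.0776 F [-2.8 -4.2  0.4] M [-0.48  0.56  0.36] w 0.0127 g 63 q6 -0.26 tilt [-0.0007 -0.0019]
t31.10 ang -82.2 turn 1.613 z 0.0775 F [-3.  -3.1  0.1] M [-0.47  0.53  0.34] w 0.0127 g 63 q6 -0.22 tilt [-0.0008 -0.0019]
t31.18 ang -84.7 turn 1.657 z 0.0774 F [-3.2 -3.4  0.9] M [-0.51  0.57  0.42] w 0.0129 g 63 q6 -0.18 tilt [-0.0008 -0.002 ]
```

d met the rim at about 1.48, and its moment is up 0.3 at 1.657. Now b, diagonally opposite.

```bash
python3 -m pendant '[{"dx":0,"dy":0,"dz":0,"rx":0,"ry":0,"rz":0,"hand":0.045},{"dx":0,"dy":0,"dz":-0.004,"rx":0,"ry":0,"rz":0,"hand":0.045},{"dx":0,"dy":0,"dz":-0.022,"rx":0,"ry":0,"rz":0,"hand":0.045},{"dx":0,"dy":0,"dz":-0.024,"rx":0,"ry":0,"rz":-6.2,"hand":0.045},{"dx":0,"dy":0,"dz":0,"rx":0,"ry":0,"rz":-6.2,"hand":0.045},{"dx":-0.0241,"dy":-0.0314,"dz":0,"rx":0,"ry":0,"rz":0,"hand":0.045},{"dx":-0.0241,"dy":-0.0314,"dz":0,"rx":0,"ry":0,"rz":0,"hand":0.045},{"dx":-0.0241,"dy":-0.0314,"dz":0,"rx":0,"ry":0,"rz":0,"hand":0.045},{"dx":-0.0241,"dy":-0.0314,"dz":0,"rx":0,"ry":0,"rz":0,"hand":0.045},{"dx":-0.0241,"dy":-0.0314,"dz":0,"rx":0,"ry":0,"rz":0,"hand":0.045},{"dx":0,"dy":0,"dz":0,"rx":0,"ry":0,"rz":0,"hand":0.045},{"dx":0,"dy":0,"dz":0,"rx":0,"ry":0,"rz":0,"hand":0.045}]' >/dev/null
python3 -m pendant '[{"dx":0,"dy":0,"dz":0,"rx":0,"ry":0,"rz":0,"hand":0.045}]' >/dev/null;python3 st.py b
```

```text
t32.27 ang -72.3 turn 1.441 z 0.1274 F [ 0.8  1.  -0.5] M [ 0.01 -0.02 -0.  ] w 0.0452 g 0 q6 -0.72 tilt [0.003  0.0001]
b dx 0.0011 dy -0.0005
```

```bash
python3 -m pendant '[{"dx":0.001,"dy":0,"dz":0.02,"rx":0,"ry":0,"rz":0,"hand":0.045},{"dx":0,"dy":0,"dz":0.03,"rx":0,"ry":0,"rz":0,"hand":0.045},{"dx":0,"dy":0,"dz":0,"rx":0,"ry":0,"rz":0,"hand":0.03},{"dx":0,"dy":0,"dz":0,"rx":0,"ry":0,"rz":0,"hand":0},{"dx":0,"dy":0,"dz":0,"rx":0,"ry":0,"rz":0,"hand":0},{"dx":0,"dy":0,"dz":0,"rx":0,"ry":0,"rz":0,"hand":0},{"dx":0,"dy":0,"dz":0,"rx":0,"ry":0,"rz":0,"hand":0},{"dx":0,"dy":0,"dz":0,"rx":0,"ry":0,"rz":0,"hand":0}]' 60 >/dev/null; python3 st.py b
for i in 1 2 3 4 5; do python3 -m pendant '[{"dx":0,"dy":0,"dz":0.0002,"rx":0,"ry":0,"rz":2.5,"hand":0}]' >/dev/null; python3 st.py;  done
```

```text
t32.93 ang -72.2 turn 1.440 z 0.0767 F [-3.9  1.2 -3. ] M [0.29 0.58 0.07] w 0.0129 g 61 q6 -0.72 tilt [-0.0015  0.0011]
b dx -0.0013 dy 0.0011
t33.02 ang -74.8 turn 1.484 z 0.0766 F [-3.9  1.4 -1.9] M [0.36 0.54 0.12] w 0.0128 g 61 q6 -0.68 tilt [-0.0011  0.0012]
t33.10 ang -77.4 turn 1.529 z 0.0764 F [-4.   3.  -1.6] M [0.42 0.53 0.27] w 0.0130 g 61 q6 -0.63 tilt [-0.001   0.0013]
t33.18 ang -79.9 turn 1.572 z 0.0763 F [-4.   2.8 -0.1] M [0.39 0.48 0.29] w 0.0129 g 61 q6 -0.59 tilt [-0.0008  0.0012]
t33.27 ang -82.3 turn 1.616 z 0.0762 F [-4.1  2.9 -0.2] M [0.43 0.58 0.39] w 0.0129 g 61 q6 -0.54 tilt [-0.0005  0.0012]
t33.35 ang -84.8 turn 1.659 z 0.0760 F [-3.9  2.5 -0.6] M [0.41 0.52 0.48] w 0.0129 g 61 q6 -0.50 tilt [-0.0004  0.0011]
```

```bash
python3 -m pendant '[{"dx":0,"dy":0,"dz":0,"rx":0,"ry":0,"rz":0,"hand":0.045},{"dx":0,"dy":0,"dz":-0.004,"rx":0,"ry":0,"rz":0,"hand":0.045},{"dx":0,"dy":0,"dz":-0.022,"rx":0,"ry":0,"rz":0,"hand":0.045},{"dx":0,"dy":0,"dz":-0.024,"rx":0,"ry":0,"rz":-6.2,"hand":0.045},{"dx":0,"dy":0,"dz":0,"rx":0,"ry":0,"rz":-6.2,"hand":0.045},{"dx":0.0345,"dy":0.0047,"dz":0,"rx":0,"ry":0,"rz":0,"hand":0.045},{"dx":0.0345,"dy":0.0047,"dz":0,"rx":0,"ry":0,"rz":0,"hand":0.045},{"dx":0.0345,"dy":0.0047,"dz":0,"rx":0,"ry":0,"rz":0,"hand":0.045},{"dx":0.0345,"dy":0.0047,"dz":0,"rx":0,"ry":0,"rz":0,"hand":0.045},{"dx":0,"dy":0,"dz":0,"rx":0,"ry":0,"rz":0,"hand":0.045},{"dx":0,"dy":0,"dz":0,"rx":0,"ry":0,"rz":0,"hand":0.045},{"dx":0,"dy":0,"dz":0,"rx":0,"ry":0,"rz":0,"hand":0.045}]' >/dev/null
python3 st.py a
```

```text
t34.35 ang -72.3 turn 1.440 z 0.1265 F [ 0.7 -0.4  0.3] M [-0.06 -0.01  0.04] w 0.0450 g 0 q6 -0.47 tilt [ 0.004 -0.001]
a dx 0.0013 dy -0.0017
```

```bash
python3 -m pendant '[{"dx":0.001,"dy":-0.001,"dz":0.02,"rx":0,"ry":0,"rz":0,"hand":0.045},{"dx":0,"dy":0,"dz":0.029,"rx":0,"ry":0,"rz":0,"hand":0.045},{"dx":0,"dy":0,"dz":0,"rx":0,"ry":0,"rz":0,"hand":0.03},{"dx":0,"dy":0,"dz":0,"rx":0,"ry":0,"rz":0,"hand":0},{"dx":0,"dy":0,"dz":0,"rx":0,"ry":0,"rz":0,"hand":0},{"dx":0,"dy":0,"dz":0,"rx":0,"ry":0,"rz":0,"hand":0},{"dx":0,"dy":0,"dz":0,"rx":0,"ry":0,"rz":0,"hand":0},{"dx":0,"dy":0,"dz":0,"rx":0,"ry":0,"rz":0,"hand":0}]' 60 >/dev/null; python3 st.py a
for i in 1 2 3 4; do python3 -m pendant '[{"dx":0,"dy":0,"dz":0.0002,"rx":0,"ry":0,"rz":2.5,"hand":0}]' >/dev/null; python3 st.py;  done
```

```text
t35.02 ang -72.3 turn 1.441 z 0.0770 F [-2.8 -5.3 -1.9] M [-0.8   0.35 -0.03] w 0.0129 g 60 q6 -0.47 tilt [ 0.0003 -0.002 ]
a dx 0.0006 dy 0.0011
t35.10 ang -74.8 turn 1.485 z 0.0768 F [-2.3 -5.4 -1.4] M [-0.76  0.34  0.18] w 0.0129 g 60 q6 -0.42 tilt [ 0.0003 -0.0021]
t35.18 ang -77.4 turn 1.529 z 0.0767 F [-2.6 -4.8 -0. ] M [-0.82  0.39  0.27] w 0.0129 g 61 q6 -0.38 tilt [ 0.0003 -0.0023]
t35.27 ang -79.9 turn 1.573 z 0.0766 F [-3.6 -5.3 -0.3] M [-0.77  0.41  0.29] w 0.0130 g 61 q6 -0.33 tilt [ 0.0004 -0.0024]
t35.35 ang -82.4 turn 1.616 z 0.0765 F [-3.1 -4.7  0.3] M [-0.75  0.44  0.34] w 0.0127 g 61 q6 -0.29 tilt [ 0.0005 -0.0025]
```

```bash
python3 -m pendant '[{"dx":0,"dy":0,"dz":0.0002,"rx":0,"ry":0,"rz":2.5,"hand":0}]' >/dev/null; python3 st.py
python3 -m pendant '[{"dx":0,"dy":0,"dz":0,"rx":0,"ry":0,"rz":0,"hand":0.045},{"dx":0,"dy":0,"dz":-0.004,"rx":0,"ry":0,"rz":0,"hand":0.045},{"dx":0,"dy":0,"dz":-0.022,"rx":0,"ry":0,"rz":0,"hand":0.045},{"dx":0,"dy":0,"dz":-0.024,"rx":0,"ry":0,"rz":-6.2,"hand":0.045},{"dx":0,"dy":0,"dz":0,"rx":0,"ry":0,"rz":-6.2,"hand":0.045},{"dx":-0.0314,"dy":0.0243,"dz":0,"rx":0,"ry":0,"rz":0,"hand":0.045},{"dx":-0.0314,"dy":0.0243,"dz":0,"rx":0,"ry":0,"rz":0,"hand":0.045},{"dx":-0.0314,"dy":0.0243,"dz":0,"rx":0,"ry":0,"rz":0,"hand":0.045},{"dx":-0.0314,"dy":0.0243,"dz":0,"rx":0,"ry":0,"rz":0,"hand":0.045},{"dx":-0.0314,"dy":0.0243,"dz":0,"rx":0,"ry":0,"rz":0,"hand":0.045},{"dx":0,"dy":0,"dz":0,"rx":0,"ry":0,"rz":0,"hand":0.045},{"dx":0,"dy":0,"dz":0,"rx":0,"ry":0,"rz":0,"hand":0.045}]' >/dev/null
python3 -m pendant '[{"dx":0,"dy":0,"dz":0,"rx":0,"ry":0,"rz":0,"hand":0.045}]' >/dev/null;python3 st.py c
```

```text
t35.43 ang -84.9 turn 1.660 z 0.0764 F [-4.3 -4.7  1.8] M [-0.84  0.44  0.44] w 0.0130 g 61 q6 -0.25 tilt [ 0.0005 -0.0025]
t36.52 ang -72.5 turn 1.444 z 0.1256 F [-0.2  0.3 -0.4] M [ 0.05  0.   -0.  ] w 0.0451 g 0 q6 -0.60 tilt [-0.0001  0.0011]
c dx -0.0007 dy 0.0002
```

```bash
python3 -m pendant '[{"dx":-0.0005,"dy":0,"dz":0.02,"rx":0,"ry":0,"rz":0,"hand":0.045},{"dx":0,"dy":0,"dz":0.0285,"rx":0,"ry":0,"rz":0,"hand":0.045},{"dx":0,"dy":0,"dz":0,"rx":0,"ry":0,"rz":0,"hand":0.03},{"dx":0,"dy":0,"dz":0,"rx":0,"ry":0,"rz":0,"hand":0},{"dx":0,"dy":0,"dz":0,"rx":0,"ry":0,"rz":0,"hand":0},{"dx":0,"dy":0,"dz":0,"rx":0,"ry":0,"rz":0,"hand":0},{"dx":0,"dy":0,"dz":0,"rx":0,"ry":0,"rz":0,"hand":0},{"dx":0,"dy":0,"dz":0,"rx":0,"ry":0,"rz":0,"hand":0}]' 60 >/dev/null; python3 st.py c
for i in 1 2 3 4 5; do python3 -m pendant '[{"dx":0,"dy":0,"dz":0.0002,"rx":0,"ry":0,"rz":2.5,"hand":0}]' >/dev/null; python3 st.py;  done
```

```text
t37.18 ang -72.5 turn 1.443 z 0.0778 F [-5.7  4.6  2.9] M [0.43 0.69 0.08] w 0.0127 g 62 q6 -0.60 tilt [-0.0014  0.0012]
c dx -0.0008 dy 0.0010
t37.27 ang -75.0 turn 1.488 z 0.0778 F [-5.5  2.7  2.6] M [0.44 0.61 0.15] w 0.0127 g 62 q6 -0.55 tilt [-0.0012  0.0012]
t37.35 ang -77.6 turn 1.532 z 0.0776 F [-4.8  2.7  3.2] M [0.49 0.68 0.22] w 0.0127 g 62 q6 -0.51 tilt [-0.0011  0.0012]
t37.43 ang -80.1 turn 1.576 z 0.0775 F [-5.1  3.   2.8] M [0.46 0.67 0.29] w 0.0124 g 62 q6 -0.46 tilt [-0.0009  0.0012]
t37.52 ang -82.5 turn 1.619 z 0.0774 F [-5.5  3.4  2.6] M [0.57 0.63 0.37] w 0.0128 g 62 q6 -0.42 tilt [-0.0008  0.0011]
t37.60 ang -85.0 turn 1.663 z 0.0773 F [-4.6  2.7  3.5] M [0.46 0.67 0.39] w 0.0132 g 62 q6 -0.38 tilt [-0.0007  0.0011]
```

```bash
python3 -m pendant '[{"dx":0,"dy":0,"dz":0.0001,"rx":0,"ry":0,"rz":1.5,"hand":0}]' >/dev/null; python3 st.py
python3 -m pendant '[{"dx":0,"dy":0,"dz":0,"rx":0,"ry":0,"rz":0,"hand":0.045},{"dx":0,"dy":0,"dz":-0.004,"rx":0,"ry":0,"rz":0,"hand":0.045},{"dx":0,"dy":0,"dz":-0.022,"rx":0,"ry":0,"rz":0,"hand":0.045},{"dx":0,"dy":0,"dz":-0.024,"rx":0,"ry":0,"rz":-1.7,"hand":0.045},{"dx":0.0348,"dy":-0.003,"dz":0,"rx":0,"ry":0,"rz":0,"hand":0.045},{"dx":0.0348,"dy":-0.003,"dz":0,"rx":0,"ry":0,"rz":0,"hand":0.045},{"dx":0.0348,"dy":-0.003,"dz":0,"rx":0,"ry":0,"rz":0,"hand":0.045},{"dx":0.0348,"dy":-0.003,"dz":0,"rx":0,"ry":0,"rz":0,"hand":0.045},{"dx":0,"dy":0,"dz":0,"rx":0,"ry":0,"rz":0,"hand":0.045},{"dx":0,"dy":0,"dz":0,"rx":0,"ry":0,"rz":0,"hand":0.045},{"dx":0,"dy":0,"dz":0,"rx":0,"ry":0,"rz":0,"hand":0.045}]' >/dev/null
python3 st.py d
```

```text
t37.68 ang -86.5 turn 1.689 z 0.0772 F [-4.3  2.5  3.4] M [0.57 0.63 0.45] w 0.0126 g 62 q6 -0.35 tilt [-0.0005  0.0009]
t38.60 ang -84.7 turn 1.657 z 0.1268 F [ 0.6 -0.2 -0.4] M [ 0.02 -0.01 -0.03] w 0.0452 g 0 q6 -0.18 tilt [ 0.0032 -0.001 ]
d dx 0.0013 dy -0.0013
```

```bash
python3 -m pendant '[{"dx":0.001,"dy":-0.001,"dz":0.02,"rx":0,"ry":0,"rz":0,"hand":0.045},{"dx":0,"dy":0,"dz":0.0295,"rx":0,"ry":0,"rz":0,"hand":0.045},{"dx":0,"dy":0,"dz":0,"rx":0,"ry":0,"rz":0,"hand":0.03},{"dx":0,"dy":0,"dz":0,"rx":0,"ry":0,"rz":0,"hand":0},{"dx":0,"dy":0,"dz":0,"rx":0,"ry":0,"rz":0,"hand":0},{"dx":0,"dy":0,"dz":0,"rx":0,"ry":0,"rz":0,"hand":0},{"dx":0,"dy":0,"dz":0,"rx":0,"ry":0,"rz":0,"hand":0},{"dx":0,"dy":0,"dz":0,"rx":0,"ry":0,"rz":0,"hand":0}]' 60 >/dev/null; python3 st.py d
for i in 1 2; do python3 -m pendant '[{"dx":0,"dy":0,"dz":0.0001,"rx":0,"ry":0,"rz":1,"hand":0}]' >/dev/null; python3 st.py;  done
python3 -m pendant '[{"dx":0,"dy":0,"dz":0,"rx":0,"ry":0,"rz":0,"hand":0.045},{"dx":0,"dy":0,"dz":-0.004,"rx":0,"ry":0,"rz":0,"hand":0.045},{"dx":0,"dy":0,"dz":-0.03,"rx":0,"ry":0,"rz":0,"hand":0.045},{"dx":0,"dy":0,"dz":-0.04,"rx":0,"ry":0,"rz":0,"hand":0.045},{"dx":0,"dy":0,"dz":-0.04,"rx":0,"ry":0,"rz":0,"hand":0.045},{"dx":0.03,"dy":0,"dz":-0.02,"rx":0,"ry":0,"rz":0,"hand":0.045},{"dx":0.04,"dy":0,"dz":0,"rx":0,"ry":0,"rz":0,"hand":0.045},{"dx":0.04,"dy":0,"dz":0,"rx":0,"ry":0,"rz":0,"hand":0.045},{"dx":0,"dy":0,"dz":0,"rx":0,"ry":0,"rz":0,"hand":0.045},{"dx":0,"dy":0,"dz":0,"rx":0,"ry":0,"rz":0,"hand":0.045}]' >/dev/null; python3 st.py
python3 - <<'E'
from h import *
im=cam('scene')[0]['frame'][125:250,160:320,::-1];cv2.imwrite('pics/end.png',cv2.resize(im,None,fx=4.5,fy=4.5,interpolation=cv2.INTER_CUBIC))
E
```

```text
t39.27 ang -84.7 turn 1.658 z 0.0768 F [-1.  -6.  -4.5] M [-0.74  0.02  0.22] w 0.0127 g 61 q6 -0.17 tilt [ 0.0005 -0.002 ]
d dx 0.0010 dy 0.0010
t39.35 ang -85.7 turn 1.675 z 0.0767 F [-0.9 -5.3 -3.8] M [-0.79  0.12  0.44] w 0.0134 g 61 q6 -0.16 tilt [ 0.0006 -0.0022]
t39.43 ang -86.8 turn 1.693 z 0.0767 F [-1.2 -5.7 -2.4] M [-0.87  0.1   0.48] w 0.0130 g 61 q6 -0.14 tilt [ 0.0007 -0.0023]
t40.27 ang -86.6 turn 1.689 z 0.2117 F [-1.3 -0.4 -0.3] M [-0.05  0.04  0.01] w 0.0453 g 0 q6 0.04 tilt [0.0028 0.0019]
```

View pics/end.png

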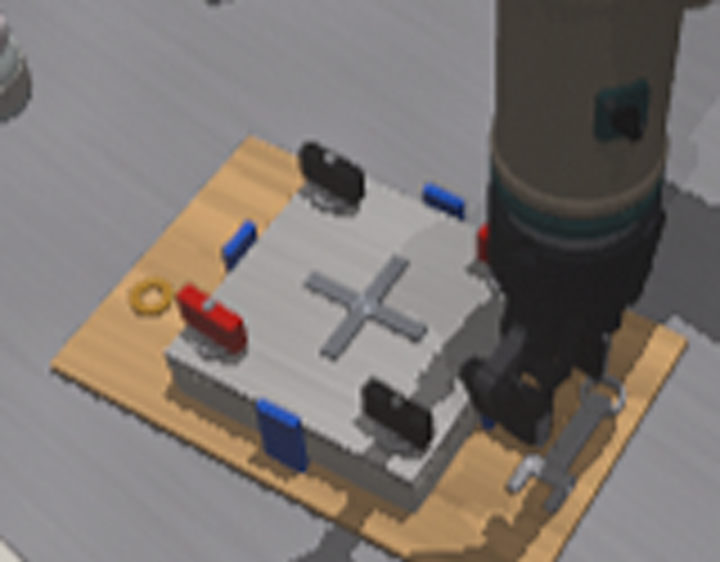

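The cover lies flat on the rim. The three visible wings, b (332,175), c (210,318) and d (397,412), are turned alike; a is hidden behind the arm. The gripper is clear, so I'm handing in.

```bash
python3 -c "
from rig import manip
print(manip.sign_off())"
```

```text
the job is handed in; nothing more can be done
None
```

I handed the job in at about 40 s, without seeing a verdict: the mould is closed, with all four knobs turned crosswise in rounds to 1.66–1.69 rad, each moment up about 0.3 N m, and the gripper clear.

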